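# Stack the die nest and set the hold-down screw to a quarter turn of float

## Robot

A 6-joint arm with a two-finger parallel gripper is mounted at the origin on the work surface. World frame = base frame: x ahead of the robot, y to its left, z up, the work surface at z = 0. Lengths are in m, angles in rad, forces in N, time in s.
With the tool pointing down it reaches from about 0.375 to 0.9 m from the base axis. Payload 3.1 kg.
Tool frame: the origin (TCP) lies on the front face of the gripper's body, between the roots of the fingers; the fingertips stand 70 mm ahead of it and the grasp point (between the pads) lies robot.pinch_z ahead of it (robot.pinch_z is the distance from the TCP to the grasp point, in m); x points along the fingers, y is the direction in which the jaws open and shut, and the axes are right-handed (so a half turn about x gives the same grasp; the last joint's range is limited). The gripper opens to 87 mm and grips with 3 to 60 N. Pads are 19 mm wide; open, the fingers measure 117 mm over their backs; the gripper's body (75 mm by 190 mm) begins 51 mm behind the grasp point.
Start: joints at [-1.456, 0.527, 1.433, -0, 1.181, -0.178], TCP at [0.181, -0.598, 0.292] pointing down, gripper open.
Joint ranges: [-3.08, 3.08], [-0.75, 2.2], [0.22, 2.44], [-1.43, 4.57], [0, 2.65], [-2.85, 2.85]. Speed limits (rad/s): [2.79, 2.79, 3.14, 3.14, 3.14, 3.14].

## Interface

Orientations are given as [roll, pitch, yaw] about the fixed x, y, z axes, in that order (R = Rz(yaw) Ry(pitch) Rx(roll)).
In Python, from plant import robot gives the robot as it stands.
- The arm moves only by the shell command python3 -m crank 'ROWS' [FORCE]. ROWS is JSON, a list of rows, each an object of numbers: "dx", "dy", "dz": the shift along the tool's x, y, z in m; "ax", "ay", "az": the turn, a rotation vector about the tool's x, y, z in degrees; "claw": the gripper command: -1 is shut, 1 is fully open, values between are in proportion. In form: [{"dx": .., "dy": .., "dz": .., "ax": .., "ay": .., "az": .., "claw": ..}, ...]. A call has exactly 10 rows; each row is the pose to reach, as a shift and turn from the pose commanded when the call began, along the tool's axes at that moment; what a row does not reach only later rows make up. A row lasts 1/10 s, in which the tool goes at most 50 mm and 8.59 degrees, less where a joint would pass 70% of its speed; a pose out of reach is approached as far as the arm can. A call with a gripper value outside its range is refused whole. The fingers move at their own pace and stop on an object; FORCE is the grip in N (left out, the last holds). Time passes only in rows, so rows that repeat a pose let the fingers close, or fill a call up. It gives the time, the measured TCP pose, the force and the opening at its end, in the units of the state.
- robot.observe(): the state, without advancing time (a new reading comes with each control period).
- robot.get_image(name): name is "scene" or "top"; returns a dict with "img" (384x512x3 uint8, red, green, blue), "intrinsics" (3x3 intrinsics, pixels), "eye" and "rotation" of the camera in the world. Camera axes: x right, y down, z forward; pixel columns grow to the right and rows downward; lengths in m; the calibration is good to about 2 mm. A picture is of the moment at which its call begins. There is no depth.
- robot.job_done(): hands the job in, once; it reports no verdict.
The state is a dict: "time": time; "joint_pos": joint angles; "qd": joint speeds; "joint_torque": joint torques, N m; "eef_pos": TCP position; "ee_rot": TCP orientation; "wrist_force": force on the tool from outside, world axes, zero at the start; "ft_torque": the same for the moment, N m; "opening": opening from 0.0 (shut) to 1.0 (fully open).
Only numpy, scipy, OpenCV 4.12 (cv2) and the standard library are available. Lean on these libraries where they do the work, as an engineer would, in place of code of your own. Each camera call takes 0.05 s, during which the arm holds its last target.

## Task

In the die nest, set the spacer ring flat on the die body that is already there, then the top disc flat on the spacer, putting each down rather than dropping it. Then turn the thumbscrew clockwise by its wing until it bottoms, back it off a quarter of a turn so that the stack can float, and let go. Leave the loose brass blank and the small washer near the parts where they lie.

Things in the scene. Friction and masses are not known exactly. Their poses are not given: they have to be found in the camera images.
- fixture: The die nest: dark steel base plate 150 x 84 mm, 12 mm high, fixed to the table. Origin under the die body's centre; +x towards the thumbscrew, z up. Jaws on the die body's +x and -x sides rise to 49 mm above the table, 55 mm apart (1.5 mm play), lead-in over the top 5 mm. Its +y and -y sides are open, 44 mm wide: fingers closing along y fit there, down to the base plate.
- nest (a point): Centre of the flat top of the round die body (52 mm across) in the nest, between the two curved jaws; 26 mm above the table. The stack is built here. Same axes as the nest.
- spacer_mid (a point): Spacer: loose plain steel ring, 52 mm outside, 26 mm hole, 12 mm high, about 150 g, lying flat. Point at its centre, half-way up (6 mm above its underside), z up.
- disc_mid (a point): Top disc: loose solid steel disc 52 mm across, 16 mm high, with a small round boss (24 mm across, 3 mm high) on its upper face, about 270 g, lying boss up. Point on its axis, 8 mm above its underside, z up.
- screw_axis (a point): Point on the thumbscrew's upright axis at wing mid-height, 75 mm above the table, 44 mm from the nest's centre along the nest's +x; axes of the nest. The hub is 18 mm across and reaches 88 mm. The wing is one flat blade 10 mm thick, 65 to 85 mm above the table, reaching 55 mm from the axis: push it sideways.
- foot (a point): Hold-down foot of the thumbscrew, under the wing and turning with it: a fan of 28 mm radius about the axis, 75 degrees to either side of the wing direction, 56.5 to 62.5 mm above the table. Clear of the nest at the start; it later sweeps 2.5 mm above the rim of a well stacked disc. Point mid-way out, x along the wing.
- wing_end (a point): Outer end of the thumbscrew's wing, mid-height, 55 mm from the screw's axis; its x axis points outwards along the wing.
- thumbscrew (a joint): Turn of the thumbscrew (rad), growing clockwise seen from above (tightening). At 0 the wing points 50 degrees (0.873 rad) anticlockwise of the nest's +x; its direction is that minus this value. Starts between 0 and 1.6; bottoms on a hard stop at 4.8, the wing then over the nest's edge. Friction of about 0.07 N m holds it where it is left.
- blank_mid (a point): Loose brass blank, a bare disc 38 mm across and 6 mm high, not part of this job; point at its centre.
- washer_mid (a point): Loose small steel washer, 34 mm outside, 20 mm hole, 6 mm high, not part of this job; point at its centre.
Mind the look-alikes: they are no part of the job. Leave any orange, purple or red look-alike of the part that bears disc_mid alone.

How it is judged:
On the way, in this order (a step that is already met when the one before it is completed fails the run):
1. the spacer sits flat on the die body, let go, the screw still backed out (horizontal distance between spacer_mid and nest below 0.0035 m and z of spacer_mid in the frame of nest between 0.004 and 0.008 m and angle between spacer_mid's own z axis and vertical below 0.06 rad and contact force between spacer and the fingers below 0.1 N and value of joint thumbscrew below 2.2 rad), for 0.2 s.
2. the top disc sits flat on the spacer, let go, the screw still backed out (horizontal distance between each of spacer_mid, disc_mid and nest below 0.0035 m and z of spacer_mid in the frame of nest between 0.004 and 0.008 m and angle between each of spacer_mid, disc_mid's own z axis and vertical below 0.06 rad and z of disc_mid in the frame of nest between 0.018 and 0.022 m and contact force between disc and the fingers below 0.1 N and value of joint thumbscrew below 2.2 rad), for 0.2 s.
3. the thumbscrew is turned clockwise until it bottoms (value of joint thumbscrew above 4.76 rad), for 0.2 s.
At the end, for the whole second after the job is handed in: The spacer lies flat on the die body and the disc flat on the spacer (each within 3.5 mm of the nest's centre, 2 mm in height and 0.06 rad of level), at rest; the thumbscrew stands still a quarter turn (1.571 rad, within 0.22) back from where it bottoms (horizontal distance between each of spacer_mid, disc_mid and nest below 0.0035 m and z of spacer_mid in the frame of nest between 0.004 and 0.008 m and angle between each of spacer_mid, disc_mid's own z axis and vertical below 0.06 rad and z of disc_mid in the frame of nest between 0.018 and 0.022 m and value of joint thumbscrew between 3.009 and 3.449 rad and velocity of joint thumbscrew between -0.05 and 0.05 rad/s and linear speed of each of disc, spacer below 0.01 m/s); the robot touches nothing.
It fails at once if the spacer is let fall freely (dropped from more than about 2 cm) (linear speed of spacer above 0.6 m/s and contact force between spacer and anything else below 0.05 N).
It fails at once if the disc is let fall freely (dropped from more than about 2 cm) (linear speed of disc above 0.6 m/s and contact force between disc and anything else below 0.05 N).
It fails at once if the brass blank or the small washer is moved by more than 40 mm (distance of any of blank_mid, washer_mid from where it was at the start of the episode above 0.04 m).
It also fails if it takes over 72 s, if anything falls off the work surface, if the arm or the gripper's body presses on something with over 40 N, if the wrist force passes 120 N, or if a joint passes its speed limit or range.

## Working session

There is one attempt and no reset: what is moved stays moved. The work goes in short steps, Python scripts to look and compute and a shell command to move; the robot and the scene stay as the last step left them, time stands still between calls to the robot, and variables do not carry over. Pictures are saved under pics/ and viewed, and the job is handed in when it is done.

```bash
ls; mkdir -p pics
python3 - <<'E'
from plant import robot
import cv2
print(robot.observe()); print(robot.pinch_z)
for n in("scene","top"):
    d=robot.get_image(n); cv2.imwrite(f"pics/{n}0.png",d["img"][:,:,::-1]); print(n,d["intrinsics"],d["eye"],d["rotation"])
E
```

```text
pics
{'time': 0.0, 'joint_pos': array([-1.45550250e+00,  5.28450067e-01,  1.43389538e+00,  3.27708425e-05,
        1.18143024e+00, -1.78502336e-01]), 'qd': array([ 0.00028403,  0.00094174,  0.00060274, -0.00059543,  0.00084912,
        0.0022587 ]), 'joint_torque': array([ 2.25302065e-04, -4.40041888e+01, -1.76591921e+01,  6.31152629e-02,
        5.82246878e-02, -1.59925512e-04]), 'eef_pos': array([ 0.18095735, -0.59761554,  0.29128359]), 'ee_rot': array([-1.76317331,  1.56861309,  1.67220303]), 'wrist_force': array([ 0.17207986, -0.17057184, -0.32311738]), 'ft_torque': array([0.00190913, 0.00240318, 0.03104768]), 'opening': 0.9972922579436514}
0.051
scene [[365.05566041   0.         255.81441524]
 [  0.         365.05566041 194.62273046]
 [  0.           0.           1.        ]] [1.09065909 0.03632763 0.58799203] [-2.23604373  0.01037502  1.72995867]
top [[431.03330387   0.         259.55194153]
 [  0.         431.03330387 195.5465294 ]
 [  0.           0.           1.        ]] [ 0.41262781 -0.08303206  0.97852738] [-3.07297175  0.02515405 -1.59698492]
```

View pics/scene0.png

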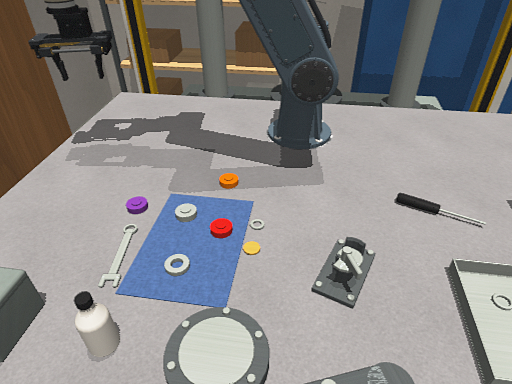

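View pics/top0.png

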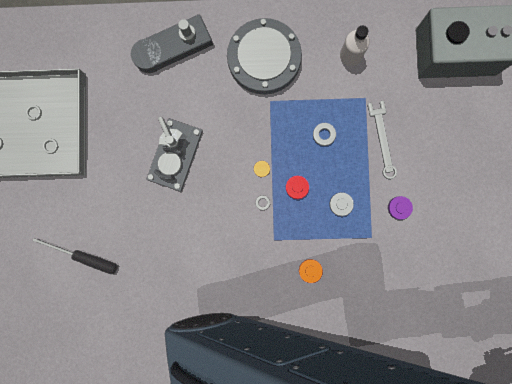

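The top view shows the spacer at about (325,134), the grey disc at (342,204), and the nest's die body at (168,163). The screw is near (171,138), with its wing towards (163,121). The blank is at (262,169), the washer at (263,203), and the look-alikes are orange, purple and red.

```bash
cat > h.py <<'E'
import numpy as np, cv2
from scipy.spatial.transform import Rotation as R
def cam(d):
    r=np.asarray(d["rotation"]); return np.asarray(d["intrinsics"]),np.asarray(d["eye"]),(R.from_euler("xyz",r).as_matrix() if r.size==3 else r)
def ray(d,u,v,z):
    K,e,M=cam(d); w=M@np.linalg.solve(K,[u,v,1.]); return e+w*(z-e[2])/w[2]
def proj(d,p):
    K,e,M=cam(d); c=K@(M.T@(np.asarray(p)-e)); return c[:2]/c[2]
def crop(d,x0,y0,x1,y1,name,s=5,pts=()):
    im=cv2.resize(d["img"][y0:y1,x0:x1,::-1].copy(),None,fx=s,fy=s,interpolation=cv2.INTER_NEAREST)
    for u,v in pts: cv2.drawMarker(im,(int((u-x0+.5)*s),int((v-y0+.5)*s)),(0,0,255),0,10,1)
    cv2.imwrite(name,im)
E
python3 - <<'E'
from h import *
from plant import robot
import pickle
t=robot.get_image("top");s=robot.get_image("scene");pickle.dump((t,s),open("im0.pkl","wb"))
crop(t,125,100,225,200,"pics/nest_t.png",6); crop(s,305,225,385,315,"pics/nest_s.png",6)
crop(t,250,110,370,230,"pics/parts_t.png",5)
for n,u,v,z in [("spacer",325,134,.012),("disc",342,204,.019),("die",168,163,.026),("wash",263,203,.006)]:print(n,ray(t,u,v,z))
for n,u,v,z in [("spacer",177,264,.012),("disc",186,211,.019)]:print(n,ray(s,u,v,z))
E
```

```text
spacer [ 0.61504939 -0.21214261  0.012     ]
disc [ 0.45530757 -0.24302209  0.019     ]
die [0.55747599 0.1423036  0.026     ]
wash [ 0.46301731 -0.06767031  0.006     ]
spacer [ 0.61937458 -0.21012995  0.012     ]
disc [ 0.46257006 -0.23989526  0.019     ]
```

View pics/nest_t.png

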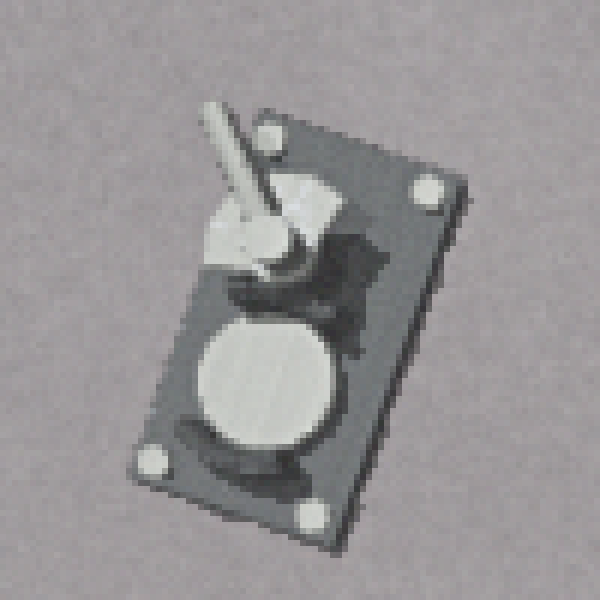

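View pics/nest_s.png

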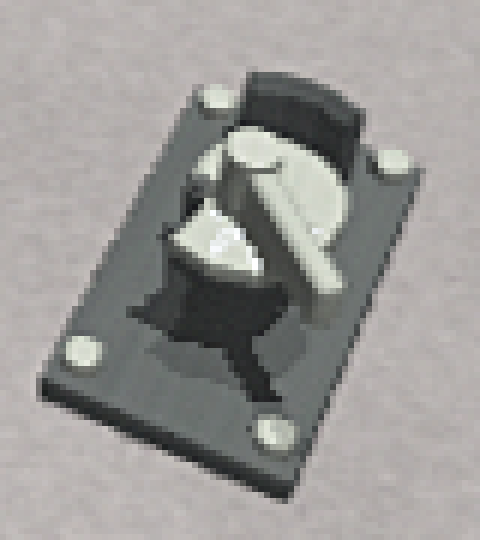

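View pics/parts_t.png

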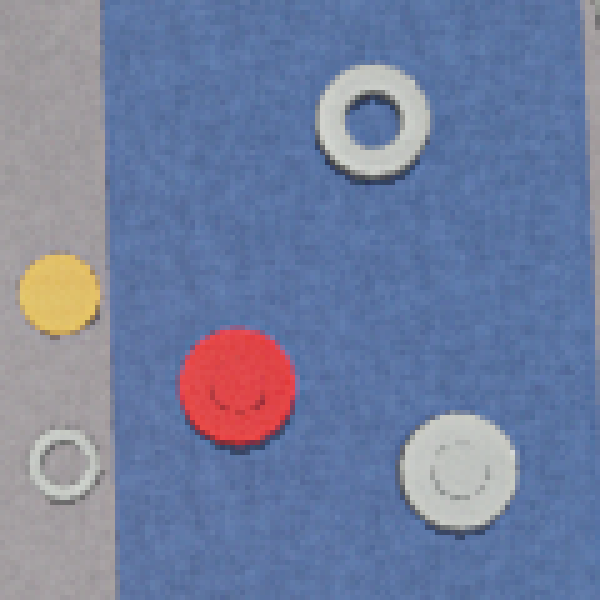

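```bash
cat > m.py <<'E'
from h import *
import pickle
t,s=pickle.load(open("im0.pkl","rb"))
def blob(d,box,f):
    x0,y0,x1,y1=box; im=d["img"][y0:y1,x0:x1].astype(int); m=f(im).astype(np.uint8)
    c,_=cv2.findContours(m,cv2.RETR_EXTERNAL,cv2.CHAIN_APPROX_NONE)
    return [k.reshape(-1,2)+[x0,y0] for k in sorted(c,key=cv2.contourArea,reverse=True)]
def circ(d,c,z):
    P=np.array([ray(d,u,v,z) for u,v in c])[:,:2]
    A=np.c_[2*P,np.ones(len(P))]; x=np.linalg.lstsq(A,(P**2).sum(1),rcond=None)[0]
    return x[:2],np.sqrt(x[2]+x[:2]@x[:2])
if __name__=="__main__":
    grey=lambda im:(im.min(2)>150)&(im.max(2)-im.min(2)<40)
    bright=lambda im:(im.min(2)>170)
    for n,d,box,z in [("spacer top",t,(300,110,350,160),.012),("disc top",t,(320,180,366,230),.016),("spacer sc",s,(155,245,200,280),.012),("disc sc",s,(165,195,205,225),.016)]:
        for f in (grey,bright):
            c=blob(d,box,f)[0]; print(n,circ(d,c,z),cv2.minEnclosingCircle(c.astype(np.float32)))
    c=blob(t,(155,148,185,180),bright)[0]; print("die",circ(t,c,.026))
    for box,nm in (((125,100,225,200),"t"),):
        for c in blob(t,box,bright)[:12]:
            (u,v),r=cv2.minEnclosingCircle(c.astype(np.float32)); print(u,v,r,cv2.contourArea(c))
E
python3 m.py
python3 - <<'E'
from h import *
import pickle
t,s=pickle.load(open("im0.pkl","rb"))
import numpy as np
print(t["img"][163,150:190].min(1)); print(t["img"][134,305:345].min(1)); print(t["img"][204,322:362].min(1))
E
```

```text
spacer top (array([ 0.61644416, -0.21038995]), np.float64(0.024096691342463807)) ((324.1666564941406, 133.5), 11.118163108825684)
spacer top (array([ 0.61640021, -0.21035868]), np.float64(0.023704075902645377)) ((324.2604675292969, 133.4847869873047), 10.845993995666504)
disc top (array([ 0.4563832 , -0.24206399]), np.float64(0.024420309702385776)) ((341.4459533691406, 203.4729766845703), 11.540431022644043)
disc top (array([ 0.45648426, -0.24237046]), np.float64(0.02402194152331293)) ((341.3148193359375, 203.70986938476562), 11.339340209960938)
spacer sc (array([ 0.61603309, -0.21283389]), np.float64(0.024523313060071994)) ((176.0, 262.5), 12.500100135803223)
spacer sc (array([ 0.61584244, -0.21265307]), np.float64(0.02403827681381614)) ((176.0, 262.0), 12.369417190551758)
disc sc (array([ 0.45504189, -0.24471659]), np.float64(0.024096903624599788)) ((185.5, 211.0), 10.688879013061523)
disc sc (array([ 0.45498983, -0.24489553]), np.float64(0.023789639550082436)) ((185.0, 209.5), 10.30786418914795)
die (array([0.55695755, 0.14075988]), np.float64(0.02355244500156186))
168.6750030517578 163.0 11.08863353729248 342.5
166.2105255126953 130.2105255126953 15.05034065246582 207.5
176.5 185.5 2.549609661102295 12.0
195.7142791748047 131.35714721679688 2.3745007514953613 12.0
150.0 176.0 2.2361679077148438 11.5
169.5 122.5 2.12142014503479 9.0
[163 142 118 111 118 117 107 121 203 197 191 194 195 199 195 195 191 196
 195 196 198 195 194 197 195 195 199 195 202 205 151  76  67 117 115 115
 116 112 114 108]
[ 88  89  91  87  95  87  90  91 149 205 200 196 193 176 104  83  85  83
  90  88  94  91  91  83  84 149 199 200 194 191 175 105  83  82  81  83
  87  89  91  87]
[100  96  91  89  95  99  92  86 153 196 197 194 195 196 158 187 192 191
 191 193 190 191 191 192 191 158 189 193 191 192 190 142  89  93  88  91
  82  92  89  90]
```

Run:
```python
from m import *
B=[(176.5,185.5),(195.71,131.36),(150,176),(169.5,122.5)]
P=np.array([ray(t,u,v,.014)[:2] for u,v in B]); print(P,P.mean(0))
for a,b in((0,1),(2,3)): v=P[b]-P[a]; print(np.degrees(np.arctan2(v[1],v[0])),np.linalg.norm(v))
for a,b in((0,2),(1,3)): v=P[b]-P[a]; print(np.degrees(np.arctan2(v[1],v[0])),np.linalg.norm(v))
bright=lambda im:(im.min(2)>170)
Q=[]
for c in blob(s,(305,225,385,315),lambda im:im.min(2)>150)[:8]:
    M=cv2.moments(c); 
    if M["m00"]<5: continue
    u,v=M["m10"]/M["m00"],M["m01"]/M["m00"]; print("s",u,v,M["m00"],ray(s,u,v,.014)[:2])
# plate outline in top: dark mask
for d,box,z in((t,(140,110,210,195),.012),):
    c=blob(d,box,lambda im:(im.max(2)<150))
    r=cv2.minAreaRect(c[0].astype(np.float32)); print(r,[ray(d,*p,z)[:2].round(4) for p in cv2.boxPoints(r)])
# wing
hub=(169.5,140.5)
print("hub", ray(t,*hub,.088)[:2]); print("wing end",ray(t,160.5,118.5,.085)[:2])
```

```text
[[0.50752301 0.12643643]
 [0.62995858 0.08091756]
 [0.53084927 0.18647569]
 [0.65234162 0.14062559]] [0.58016812 0.13361382]
-20.394035937715437 0.13062326225346454
-20.67604471724953 0.12985616369755842
68.76801848196699 0.06441138451062114
69.45024227623722 0.06376558464968524
s 344.5 269.5 7031.0 [0.58432577 0.12983536]
((172.75, 154.25), (43.95566177368164, 67.040283203125), 18.434947967529297) [array([0.5246, 0.207 ]), array([0.6696, 0.157 ]), array([0.6343, 0.0618]), array([0.4903, 0.1123])]
hub [0.59559054 0.12391831]
wing end [0.64390208 0.14321052]
```

Run:
```python
from m import *
B=[(341.2,241.3),(370.5,252.2),(318.8,283.7),(350.8,297.)]
P=np.array([ray(s,u-.5,v-.5,.014)[:2] for u,v in B]); print(P,P.mean(0))
print(ray(s,305+255/6-.5,225+148/6-.5,.088))
from plant import robot
o=robot.observe(); M=R.from_euler("xyz",o["ee_rot"]).as_matrix(); print(M.round(3))
for d,b in((t,"t"),(s,"s")):
    for z in (.0,):
        print(b,proj(d,o["eef_pos"]+M[:,0]*.07))
```

```text
[[0.50369511 0.12405571]
 [0.52715636 0.18443403]
 [0.62662438 0.07868024]
 [0.64868662 0.13860113]] [0.57654062 0.13144278]
[0.59963134 0.12380718 0.088     ]
[[-0.     0.29  -0.957]
 [ 0.001 -0.957 -0.29 ]
 [-1.    -0.001 -0.   ]]
t [579.47733854 354.80817625]
s [83.86020113 77.98074224]
```

```bash
cat > go.py <<'E'
import sys,numpy as np
from scipy.spatial.transform import Rotation as R
from plant import robot
o=robot.observe(); M=R.from_euler("xyz",o["ee_rot"]).as_matrix()
h=np.degrees(np.arctan2(M[1,1],M[0,1]))
print("t %.2f pos %s head %.1f q6 %.2f open %.3f F %s down %s"%(o["time"],o["eef_pos"].round(4),h,o["joint_pos"][5],o["opening"],o["wrist_force"].round(1),M[:,0].round(3)))
if len(sys.argv)>1:
    x,y,z,hd=map(float,sys.argv[1:5])
    print("shift",(M.T@(np.array([x,y,z])-o["eef_pos"])).round(4),"ax",round(-((hd-h+180)%360-180),1),"(-> dheading)",)
E
python3 go.py .6162 -.2116 .15 -20.6
```

```text
t 0.20 pos [ 0.181  -0.5979  0.2916] head -73.2 q6 -0.18 open 1.000 F [-0.   0.2  0.8] down [-0.     0.001 -1.   ]
shift [ 0.1421 -0.2435 -0.5284] ax -52.6 (-> dheading)
```

```bash
python3 -m crank '[{"dx":0.05,"dy":-0.243,"dz":-0.528,"ax":-52.6,"claw":1},{"dx":0.05,"dy":-0.243,"dz":-0.528,"ax":-52.6,"claw":1},{"dx":0.05,"dy":-0.243,"dz":-0.528,"ax":-52.6,"claw":1},{"dx":0.05,"dy":-0.243,"dz":-0.528,"ax":-52.6,"claw":1},{"dx":0.05,"dy":-0.243,"dz":-0.528,"ax":-52.6,"claw":1},{"dx":0.05,"dy":-0.243,"dz":-0.528,"ax":-52.6,"claw":1},{"dx":0.05,"dy":-0.243,"dz":-0.528,"ax":-52.6,"claw":1},{"dx":0.05,"dy":-0.243,"dz":-0.528,"ax":-52.6,"claw":1},{"dx":0.142,"dy":-0.243,"dz":-0.528,"ax":-52.6,"claw":1},{"dx":0.142,"dy":-0.243,"dz":-0.528,"ax":-52.6,"claw":1}]' 15; python3 go.py .6162 -.2116 .12 -20.6
```

```text
t 0.20 pos [ 0.181  -0.5979  0.2916] head -73.2 q6 -0.18 open 1.000 F [-0.   0.2  0.8] down [-0.     0.001 -1.   ]
shift [ 0.1721 -0.2435 -0.5284] ax -52.6 (-> dheading)$[0]: bad value
```

```bash
python3 -m crank '[{"dx":0.05,"dy":-0.243,"dz":-0.528,"ax":-52.6,"ay":0,"az":0,"claw":1},{"dx":0.05,"dy":-0.243,"dz":-0.528,"ax":-52.6,"ay":0,"az":0,"claw":1},{"dx":0.05,"dy":-0.243,"dz":-0.528,"ax":-52.6,"ay":0,"az":0,"claw":1},{"dx":0.05,"dy":-0.243,"dz":-0.528,"ax":-52.6,"ay":0,"az":0,"claw":1},{"dx":0.05,"dy":-0.243,"dz":-0.528,"ax":-52.6,"ay":0,"az":0,"claw":1},{"dx":0.05,"dy":-0.243,"dz":-0.528,"ax":-52.6,"ay":0,"az":0,"claw":1},{"dx":0.05,"dy":-0.243,"dz":-0.528,"ax":-52.6,"ay":0,"az":0,"claw":1},{"dx":0.05,"dy":-0.243,"dz":-0.528,"ax":-52.6,"ay":0,"az":0,"claw":1},{"dx":0.142,"dy":-0.243,"dz":-0.528,"ax":-52.6,"ay":0,"az":0,"claw":1},{"dx":0.142,"dy":-0.243,"dz":-0.528,"ax":-52.6,"ay":0,"az":0,"claw":1}]' 15; python3 go.py .6162 -.2116 .12 -20.6
```

```text
time: 1.2
eef_pos: [0.5455, -0.2755, 0.2072]
ee_rot: [1.255, 1.568, -0.674]
wrist_force: [-0.0, -0.3, 0.2]
opening: 0.999
t 1.20 pos [ 0.5455 -0.2755  0.2072] head -20.5 q6 -0.29 open 0.999 F [-0.  -0.3  0.2] down [ 0.002 -0.001 -1.   ]
shift [ 0.0873  0.0436 -0.0847] ax 0.1 (-> dheading)
```

```bash
python3 -m crank '[{"dx":0.02,"dy":0.044,"dz":-0.085,"ax":0,"ay":0,"az":0,"claw":1},{"dx":0.04,"dy":0.044,"dz":-0.085,"ax":0,"ay":0,"az":0,"claw":1},{"dx":0.087,"dy":0.044,"dz":-0.085,"ax":0,"ay":0,"az":0,"claw":1},{"dx":0.087,"dy":0.044,"dz":-0.085,"ax":0,"ay":0,"az":0,"claw":1},{"dx":0.087,"dy":0.044,"dz":-0.085,"ax":0,"ay":0,"az":0,"claw":1},{"dx":0.087,"dy":0.044,"dz":-0.085,"ax":0,"ay":0,"az":0,"claw":1},{"dx":0.087,"dy":0.044,"dz":-0.085,"ax":0,"ay":0,"az":0,"claw":1},{"dx":0.087,"dy":0.044,"dz":-0.085,"ax":0,"ay":0,"az":0,"claw":1},{"dx":0.087,"dy":0.044,"dz":-0.085,"ax":0,"ay":0,"az":0,"claw":1},{"dx":0.087,"dy":0.044,"dz":-0.085,"ax":0,"ay":0,"az":0,"claw":1}]'; python3 go.py .6162 -.2116 .074 -20.6
python3 - <<'E'
from h import *
from plant import robot
t=robot.get_image("top");s=robot.get_image("scene")
crop(t,270,80,390,190,"pics/g1_t.png",5); crop(s,130,200,240,300,"pics/g1_s.png",5)
E
```

```text
time: 2.2
eef_pos: [0.6149, -0.2131, 0.1213]
ee_rot: [1.423, 1.569, -0.507]
wrist_force: [-0.4, 0.4, -0.2]
opening: 1.0
t 2.20 pos [ 0.6149 -0.2131  0.1213] head -20.6 q6 -0.15 open 1.000 F [-0.4  0.4 -0.2] down [ 0.001 -0.001 -1.   ]
shift [ 0.0473  0.0006 -0.0018] ax 0.0 (-> dheading)
```

View pics/g1_s.png

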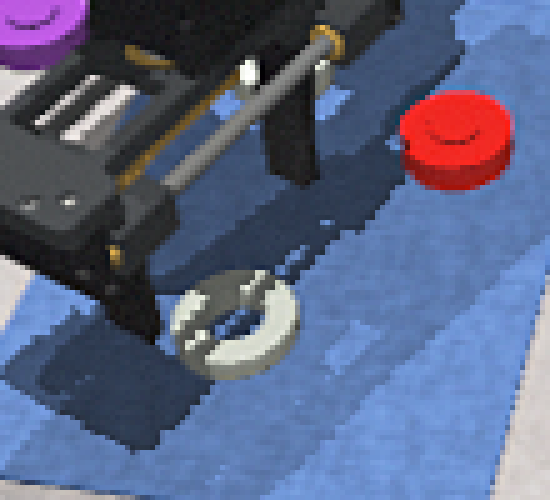

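View pics/g1_t.png

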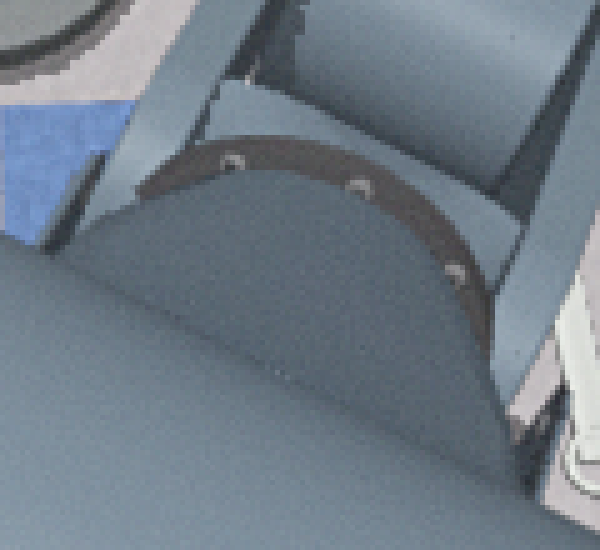

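The scene view shows the ring (235,325 in the crop) lying between the two open fingers (tips at about (155,335) and (300,180)). The arm blocks the top view. Descending and centring the ring with a first squeeze.

```bash
python3 -m crank '[{"dx":0.03,"dy":0.001,"dz":-0.002,"ax":0,"ay":0,"az":0,"claw":1},{"dx":0.047,"dy":0.001,"dz":-0.002,"ax":0,"ay":0,"az":0,"claw":1},{"dx":0.047,"dy":0.001,"dz":-0.002,"ax":0,"ay":0,"az":0,"claw":0.3},{"dx":0.047,"dy":0.001,"dz":-0.002,"ax":0,"ay":0,"az":0,"claw":-1},{"dx":0.047,"dy":0.001,"dz":-0.002,"ax":0,"ay":0,"az":0,"claw":-1},{"dx":0.047,"dy":0.001,"dz":-0.002,"ax":0,"ay":0,"az":0,"claw":-1},{"dx":0.047,"dy":0.001,"dz":-0.002,"ax":0,"ay":0,"az":0,"claw":-1},{"dx":0.047,"dy":0.001,"dz":-0.002,"ax":0,"ay":0,"az":0,"claw":-1},{"dx":0.047,"dy":0.001,"dz":-0.002,"ax":0,"ay":0,"az":0,"claw":-1},{"dx":0.047,"dy":0.001,"dz":-0.002,"ax":0,"ay":0,"az":0,"claw":-1}]' 15; python3 go.py .6162 -.2116 .074 -20.6
```

```text
time: 3.3
eef_pos: [0.6164, -0.2111, 0.0731]
ee_rot: [-1.779, 1.571, 2.575]
wrist_force: [-0.5, -0.1, -2.1]
opening: 0.591
t 3.30 pos [ 0.6164 -0.2111  0.0731] head -20.6 q6 -0.14 open 0.591 F [-0.5 -0.1 -2.1] down [-0.  0. -1.]
shift [-0.0009  0.      0.0006] ax 0.0 (-> dheading)
```

```bash
python3 -m crank '[{"dx":0,"dy":0,"dz":0,"ax":0,"ay":0,"az":0,"claw":1},{"dx":0,"dy":0,"dz":0,"ax":0,"ay":0,"az":0,"claw":1},{"dx":0,"dy":0,"dz":0,"ax":-8,"ay":0,"az":0,"claw":1},{"dx":0,"dy":0,"dz":0,"ax":-16,"ay":0,"az":0,"claw":1},{"dx":0,"dy":0,"dz":0,"ax":-24,"ay":0,"az":0,"claw":1},{"dx":0,"dy":0,"dz":0,"ax":-32,"ay":0,"az":0,"claw":1},{"dx":0,"dy":0,"dz":0,"ax":-40,"ay":0,"az":0,"claw":1},{"dx":0,"dy":0,"dz":0,"ax":-48,"ay":0,"az":0,"claw":1},{"dx":0,"dy":0,"dz":0,"ax":-56,"ay":0,"az":0,"claw":1},{"dx":0,"dy":0,"dz":0,"ax":-64,"ay":0,"az":0,"claw":1}]'
python3 -m crank '[{"dx":0,"dy":0,"dz":0,"ax":-8,"ay":0,"az":0,"claw":1},{"dx":0,"dy":0,"dz":0,"ax":-16,"ay":0,"az":0,"claw":1},{"dx":0,"dy":0,"dz":0,"ax":-26,"ay":0,"az":0,"claw":1},{"dx":0,"dy":0,"dz":0,"ax":-26,"ay":0,"az":0,"claw":0.4},{"dx":0,"dy":0,"dz":0,"ax":-26,"ay":0,"az":0,"claw":-1},{"dx":0,"dy":0,"dz":0,"ax":-26,"ay":0,"az":0,"claw":-1},{"dx":0,"dy":0,"dz":0,"ax":-26,"ay":0,"az":0,"claw":-1},{"dx":0,"dy":0,"dz":0,"ax":-26,"ay":0,"az":0,"claw":-1},{"dx":0,"dy":0,"dz":0,"ax":-26,"ay":0,"az":0,"claw":-1},{"dx":0,"dy":0,"dz":0,"ax":-26,"ay":0,"az":0,"claw":-1}]' 25
python3 go.py .6162 -.2116 .16 69.4
python3 - <<'E'
from h import *
from plant import robot
s=robot.get_image("scene")
crop(s,130,200,240,300,"pics/g2_s.png",5)
E
```

```text
time: 4.3
eef_pos: [0.6165, -0.2111, 0.0733]
ee_rot: [0.336, 1.571, -0.471]
wrist_force: [-0.3, -0.3, 0.4]
opening: 0.998
time: 5.3
eef_pos: [0.6164, -0.2111, 0.0732]
ee_rot: [1.159, 1.571, 0.799]
wrist_force: [-0.9, -0.3, -0.2]
opening: 0.589
t 5.30 pos [ 0.6164 -0.2111  0.0732] head 69.4 q6 -1.71 open 0.589 F [-0.9 -0.3 -0.2] down [ 0.  0. -1.]
shift [-0.0868 -0.0005 -0.0001] ax 0.0 (-> dheading)
```

View pics/g2_s.png

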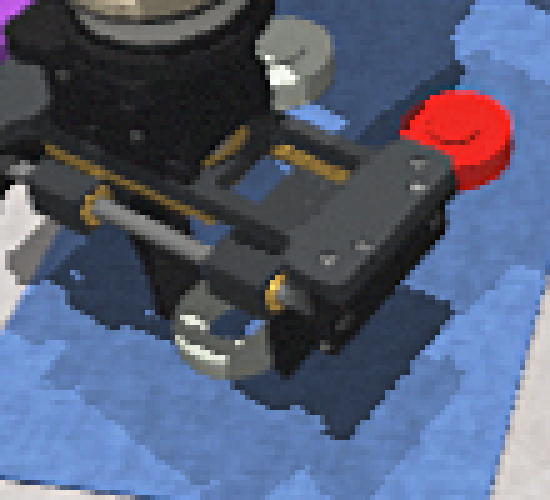

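```bash
python3 go.py .556 .140 .18 69.4
```

```text
t 5.35 pos [ 0.6164 -0.2111  0.0732] head 69.4 q6 -1.71 open 0.585 F [-0.4  0.4 -0.2] down [-0. -0. -1.]
shift [-0.1068  0.3075 -0.18  ] ax 0.0 (-> dheading)
```

```bash
python3 -m crank '[{"dx":-0.02,"dy":0,"dz":0,"ax":0,"ay":0,"az":0,"claw":-1},{"dx":-0.06,"dy":0,"dz":0,"ax":0,"ay":0,"az":0,"claw":-1},{"dx":-0.107,"dy":0.02,"dz":-0.01,"ax":0,"ay":0,"az":0,"claw":-1},{"dx":-0.107,"dy":0.06,"dz":-0.035,"ax":0,"ay":0,"az":0,"claw":-1},{"dx":-0.107,"dy":0.1,"dz":-0.058,"ax":0,"ay":0,"az":0,"claw":-1},{"dx":-0.107,"dy":0.143,"dz":-0.082,"ax":0,"ay":0,"az":0,"claw":-1},{"dx":-0.107,"dy":0.186,"dz":-0.108,"ax":0,"ay":0,"az":0,"claw":-1},{"dx":-0.107,"dy":0.229,"dz":-0.134,"ax":0,"ay":0,"az":0,"claw":-1},{"dx":-0.107,"dy":0.27,"dz":-0.158,"ax":0,"ay":0,"az":0,"claw":-1},{"dx":-0.107,"dy":0.307,"dz":-0.18,"ax":0,"ay":0,"az":0,"claw":-1}]'
python3 -m crank '[{"dx":0,"dy":0,"dz":0,"ax":0,"ay":0,"az":0,"claw":-1},{"dx":0,"dy":0,"dz":0,"ax":0,"ay":0,"az":0,"claw":-1},{"dx":0.02,"dy":0,"dz":0,"ax":0,"ay":0,"az":0,"claw":-1},{"dx":0.04,"dy":0,"dz":0,"ax":0,"ay":0,"az":0,"claw":-1},{"dx":0.04,"dy":0,"dz":0,"ax":0,"ay":0,"az":0,"claw":-1},{"dx":0.04,"dy":0,"dz":0,"ax":0,"ay":0,"az":0,"claw":-1},{"dx":0.04,"dy":0,"dz":0,"ax":0,"ay":0,"az":0,"claw":-1},{"dx":0.04,"dy":0,"dz":0,"ax":0,"ay":0,"az":0,"claw":-1},{"dx":0.04,"dy":0,"dz":0,"ax":0,"ay":0,"az":0,"claw":-1},{"dx":0.04,"dy":0,"dz":0,"ax":0,"ay":0,"az":0,"claw":-1}]'
python3 go.py .556 .140 .10 69.4
python3 - <<'E'
from h import *
from plant import robot
import pickle
t=robot.get_image("top");s=robot.get_image("scene");pickle.dump((t,s),open("im1.pkl","wb"))
o=robot.observe();p=o["eef_pos"].copy();p[2]-=.061; print(proj(t,p),proj(s,p))
crop(t,115,90,235,210,"pics/g3_t.png",5); crop(s,295,205,395,315,"pics/g3_s.png",5)
E
```

```text
time: 6.35
eef_pos: [0.5547, 0.1418, 0.18]
ee_rot: [-3.031, 1.57, 2.894]
wrist_force: [1.0, 1.5, -1.5]
opening: 0.586
time: 7.35
eef_pos: [0.556, 0.1396, 0.1407]
ee_rot: [0.384, 1.57, 0.025]
wrist_force: [0.5, 0.2, -1.0]
opening: 0.591
t 7.35 pos [0.556  0.1396 0.1407] head 69.4 q6 -1.16 open 0.591 F [ 0.5  0.2 -1. ] down [ 0.001  0.    -1.   ]
shift [ 0.0407  0.0004 -0.0002] ax 0.0 (-> dheading)
[163.26559338 160.10148865] [353.83256049 236.82485225]
```

View pics/g3_s.png

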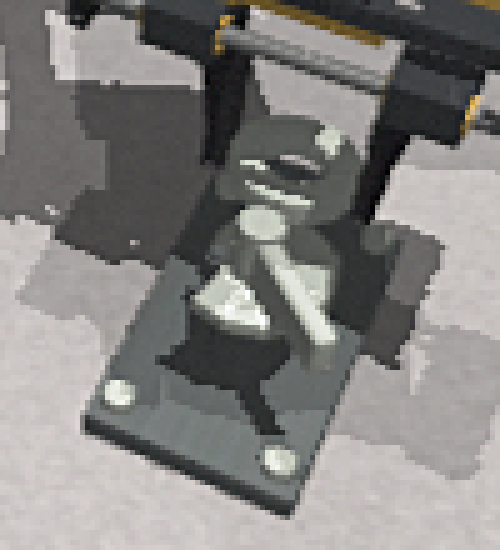

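View pics/g3_t.png

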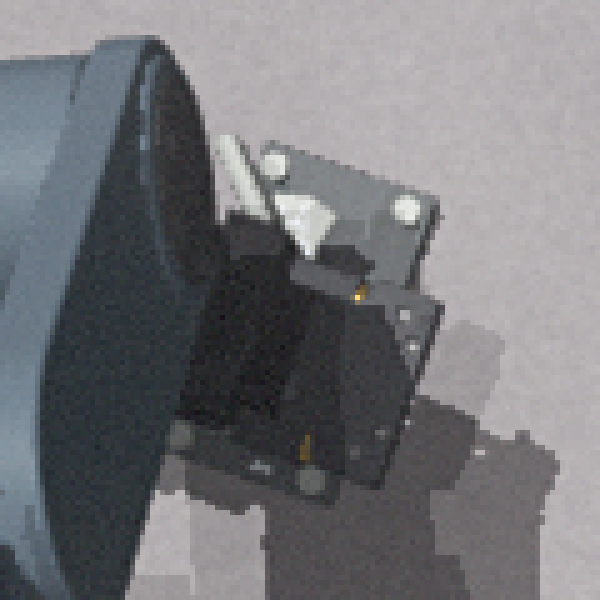

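Run:
```python
from h import *
import pickle
t,s=pickle.load(open("im1.pkl","rb"))
s2=dict(s); s2["img"]=np.clip(s["img"].astype(float)*1.7,0,255).astype(np.uint8)
C=np.array([.556,.1396,.1407-.0612])
cs=[proj(s,C+[.026*np.cos(a),.026*np.sin(a),0]) for a in np.linspace(0,6.28,17)]
hs=[proj(s,C+[.013*np.cos(a),.013*np.sin(a),0]) for a in np.linspace(0,6.28,9)]
crop(s2,325,215,385,265,"pics/g3b.png",12,cs+hs)
```

```text
(no output)
```

View pics/g3b.png

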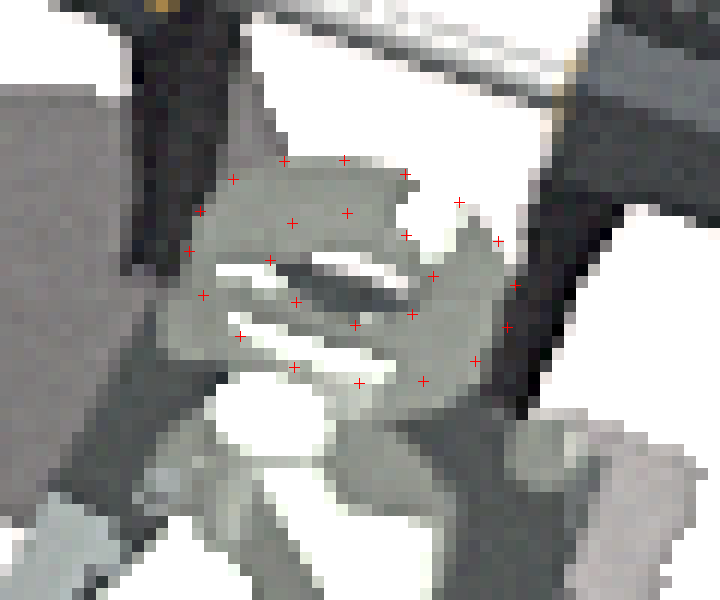

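Run:
```python
from h import *
import pickle
t,s=pickle.load(open("im1.pkl","rb"))
C=np.array([.556,.1396,.0795]); u,v=proj(s,C)
m=ray(s,u-1.8,v-.3,.0795); D=C-m; print("corr",D)
yaw=np.radians(-20.6); ax=np.array([np.cos(yaw),np.sin(yaw)])
for v in(248.8,249.2):
  H=ray(s,347,v,.088); print("hub",H,"nest",(H+D)[:2]-.044*ax)
print("bolts nest",np.array([.57654,.13144])+D[:2]-.024*ax)
```

```text
corr [ 3.25013739e-04  3.43608697e-03 -1.38777878e-17]
hub [0.59868815 0.12383982 0.088     ] nest [0.55782654 0.14275694]
hub [0.59971698 0.12380421 0.088     ] nest [0.55885538 0.14272133]
bolts nest [0.55439958 0.14332029]
```

```bash
python3 go.py .5565 .142 .118 69.4
```

```text
t 7.45 pos [0.5558 0.1396 0.1405] head 69.4 q6 -1.16 open 0.584 F [ 0.1 -0.2 -1.8] down [ 0.  0. -1.]
shift [ 0.0225  0.0024 -0.0002] ax 0.0 (-> dheading)
```

```bash
python3 -m crank '[{"dx":0.005,"dy":0.0025,"dz":0,"ax":0,"ay":0,"az":0,"claw":-1},{"dx":0.012,"dy":0.0025,"dz":0,"ax":0,"ay":0,"az":0,"claw":-1},{"dx":0.017,"dy":0.0025,"dz":0,"ax":0,"ay":0,"az":0,"claw":-1},{"dx":0.02,"dy":0.0025,"dz":0,"ax":0,"ay":0,"az":0,"claw":-1},{"dx":0.022,"dy":0.0025,"dz":0,"ax":0,"ay":0,"az":0,"claw":-1},{"dx":0.024,"dy":0.0025,"dz":0,"ax":0,"ay":0,"az":0,"claw":-1},{"dx":0.026,"dy":0.0025,"dz":0,"ax":0,"ay":0,"az":0,"claw":-1},{"dx":0.028,"dy":0.0025,"dz":0,"ax":0,"ay":0,"az":0,"claw":-1},{"dx":0.03,"dy":0.0025,"dz":0,"ax":0,"ay":0,"az":0,"claw":-1},{"dx":0.03,"dy":0.0025,"dz":0,"ax":0,"ay":0,"az":0,"claw":-1}]' 10
python3 go.py .5565 .142 .1 69.4
python3 - <<'E'
from h import *
from plant import robot
s=robot.get_image("scene");s["img"]=np.clip(s["img"].astype(float)*1.7,0,255).astype(np.uint8)
crop(s,325,215,385,275,"pics/g4.png",10)
E
```

```text
time: 8.45
eef_pos: [0.5576, 0.1418, 0.1104]
ee_rot: [0.356, 1.568, -0.003]
wrist_force: [2.7, -1.9, 0.5]
opening: 0.592
t 8.45 pos [0.5576 0.1418 0.1104] head 69.4 q6 -1.16 open 0.592 F [ 2.7 -1.9  0.5] down [ 0.002 -0.    -1.   ]
shift [ 0.0104 -0.0002 -0.0012] ax 0.0 (-> dheading)
```

View pics/g4.png

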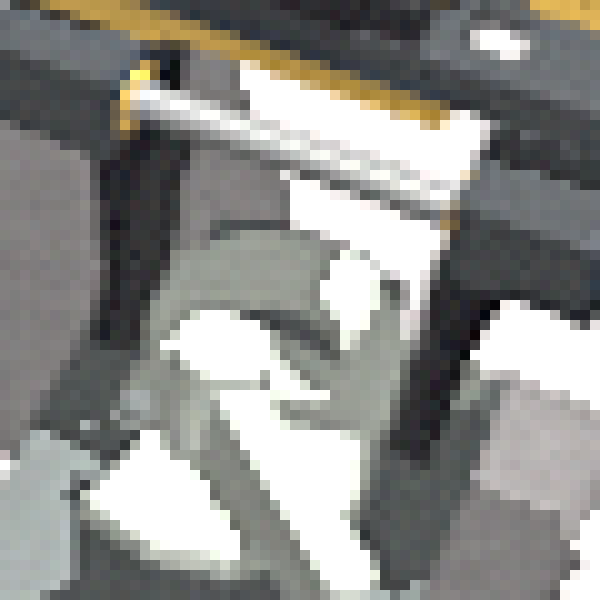

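```bash
python3 -m crank '[{"dx":0,"dy":0,"dz":0.0015,"ax":0,"ay":0,"az":0,"claw":-1},{"dx":0.001,"dy":0,"dz":0.0018,"ax":0,"ay":0,"az":0,"claw":-1},{"dx":0.003,"dy":0,"dz":0.0018,"ax":0,"ay":0,"az":0,"claw":-1},{"dx":0.005,"dy":0,"dz":0.0018,"ax":0,"ay":0,"az":0,"claw":-1},{"dx":0.007,"dy":0,"dz":0.0018,"ax":0,"ay":0,"az":0,"claw":-1},{"dx":0.0085,"dy":0,"dz":0.0018,"ax":0,"ay":0,"az":0,"claw":-1},{"dx":0.0095,"dy":0,"dz":0.0018,"ax":0,"ay":0,"az":0,"claw":-1},{"dx":0.0105,"dy":0,"dz":0.0018,"ax":0,"ay":0,"az":0,"claw":-1},{"dx":0.011,"dy":0,"dz":0.0018,"ax":0,"ay":0,"az":0,"claw":-1},{"dx":0.011,"dy":0,"dz":0.0018,"ax":0,"ay":0,"az":0,"claw":-1}]' 10
python3 go.py .5565 .142 .1 69.4
```

```text
time: 9.5
eef_pos: [0.5579, 0.1414, 0.0991]
ee_rot: [-2.841, 1.57, 3.083]
wrist_force: [-1.4, -0.3, 0.9]
opening: 0.593
t 9.50 pos [0.5579 0.1414 0.0991] head 69.4 q6 -1.16 open 0.593 F [-1.4 -0.3  0.9] down [-0.001  0.    -1.   ]
shift [-0.0009  0.0001 -0.0015] ax 0.0 (-> dheading)
```

```bash
python3 -m crank '[{"dx":0,"dy":0,"dz":0,"ax":0,"ay":0,"az":0,"claw":0.5},{"dx":0,"dy":0,"dz":0,"ax":0,"ay":0,"az":0,"claw":0.5},{"dx":0,"dy":0,"dz":0,"ax":0,"ay":0,"az":0,"claw":0.5},{"dx":-0.03,"dy":0,"dz":0,"ax":0,"ay":0,"az":0,"claw":0.5},{"dx":-0.07,"dy":0,"dz":0,"ax":0,"ay":0,"az":0,"claw":0.5},{"dx":-0.1,"dy":-0.03,"dz":0,"ax":0,"ay":0,"az":0,"claw":0.5},{"dx":-0.1,"dy":-0.08,"dz":0,"ax":0,"ay":0,"az":0,"claw":0.5},{"dx":-0.1,"dy":-0.13,"dz":0,"ax":0,"ay":0,"az":0,"claw":0.5},{"dx":-0.1,"dy":-0.15,"dz":0,"ax":0,"ay":0,"az":0,"claw":0.5},{"dx":-0.1,"dy":-0.15,"dz":0,"ax":0,"ay":0,"az":0,"claw":0.5}]' 10
python3 go.py .456 -.243 .15 -20.6
python3 - <<'E'
from h import *
from plant import robot
import pickle
t=robot.get_image("top");s=robot.get_image("scene");pickle.dump((t,s),open("im2.pkl","wb"))
crop(t,125,100,225,200,"pics/n2_t.png",6); crop(s,305,225,385,315,"pics/n2_s.png",6)
E
```

```text
time: 10.5
eef_pos: [0.5048, -0.0014, 0.1994]
ee_rot: [-2.406, 1.57, -2.77]
wrist_force: [0.0, 0.4, 0.6]
opening: 0.751
t 10.50 pos [ 0.5048 -0.0014  0.1994] head 69.2 q6 -1.43 open 0.751 F [0.  0.4 0.6] down [-0.001 -0.    -1.   ]
shift [ 0.0495 -0.2431  0.0403] ax 89.8 (-> dheading)
```

View pics/n2_s.png

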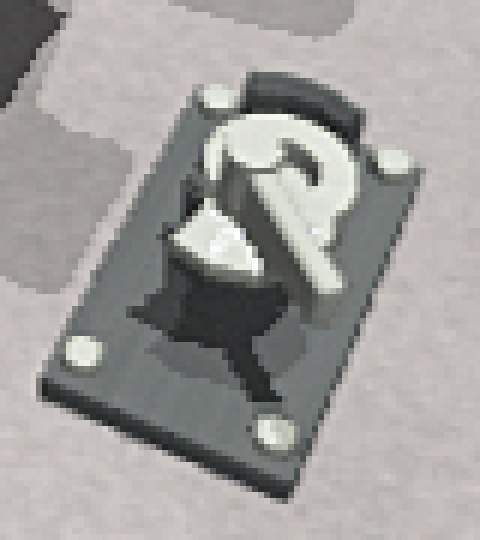

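View pics/n2_t.png

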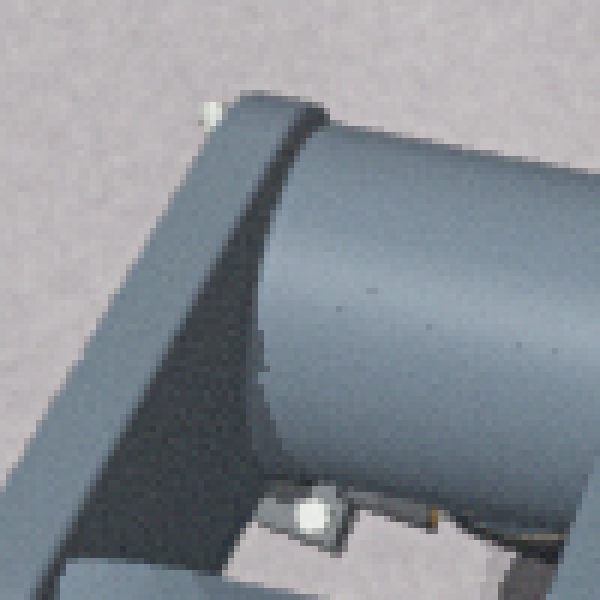

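```bash
python3 -m crank '[{"dx":0,"dy":-0.04,"dz":0.007,"ax":8.5,"ay":0,"az":0,"claw":1},{"dx":0,"dy":-0.08,"dz":0.013,"ax":17,"ay":0,"az":0,"claw":1},{"dx":0.01,"dy":-0.12,"dz":0.02,"ax":25.5,"ay":0,"az":0,"claw":1},{"dx":0.02,"dy":-0.16,"dz":0.027,"ax":34,"ay":0,"az":0,"claw":1},{"dx":0.03,"dy":-0.2,"dz":0.034,"ax":42.5,"ay":0,"az":0,"claw":1},{"dx":0.04,"dy":-0.23,"dz":0.039,"ax":51,"ay":0,"az":0,"claw":1},{"dx":0.05,"dy":-0.243,"dz":0.04,"ax":59.5,"ay":0,"az":0,"claw":1},{"dx":0.06,"dy":-0.243,"dz":0.04,"ax":68,"ay":0,"az":0,"claw":1},{"dx":0.07,"dy":-0.243,"dz":0.04,"ax":76,"ay":0,"az":0,"claw":1},{"dx":0.07,"dy":-0.243,"dz":0.04,"ax":84,"ay":0,"az":0,"claw":1}]' 15
python3 go.py .456 -.243 .074 -20.6
python3 - <<'E'
from h import *
from plant import robot
import pickle
t=robot.get_image("top");s=robot.get_image("scene");pickle.dump((t,s),open("im2.pkl","wb"))
crop(t,125,100,225,200,"pics/n3_t.png",6); crop(s,150,170,240,250,"pics/d_s.png",6)
E
```

```text
time: 11.6
eef_pos: [0.4584, -0.2395, 0.1277]
ee_rot: [-2.173, 1.569, 2.281]
wrist_force: [-0.9, 0.5, 0.1]
opening: 0.998
t 11.60 pos [ 0.4584 -0.2395  0.1277] head -14.8 q6 -0.44 open 0.998 F [-0.9  0.5  0.1] down [-0.001  0.002 -1.   ]
shift [ 0.0537 -0.0013  0.0041] ax 5.8 (-> dheading)
```

View pics/d_s.png

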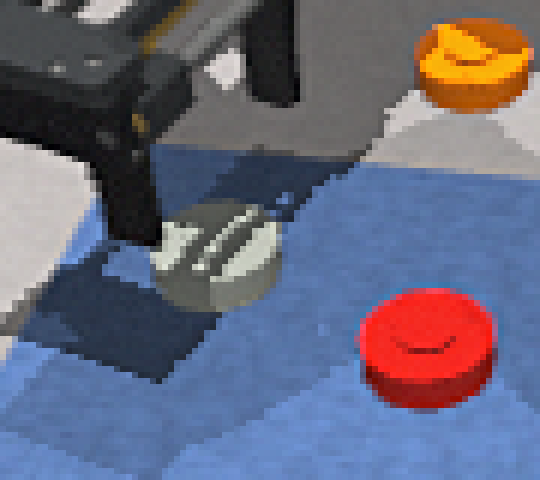

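View pics/n3_t.png

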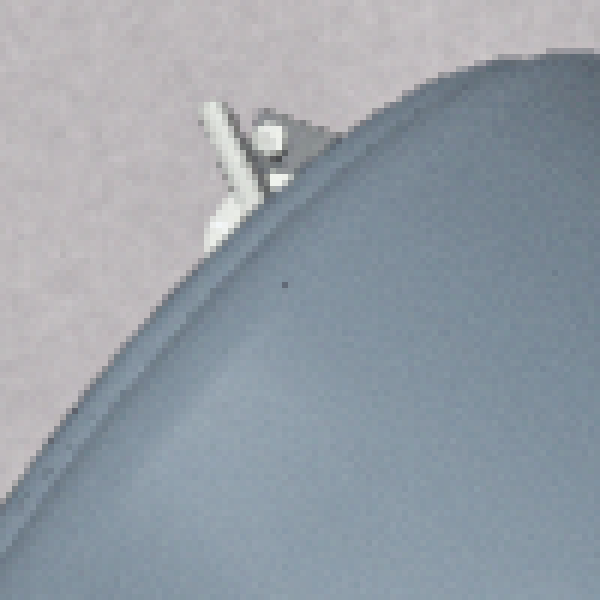

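```bash
python3 -m crank '[{"dx":0.015,"dy":0,"dz":0.003,"ax":5.8,"ay":0,"az":0,"claw":1},{"dx":0.04,"dy":0,"dz":0.003,"ax":5.8,"ay":0,"az":0,"claw":1},{"dx":0.0535,"dy":0,"dz":0.003,"ax":5.8,"ay":0,"az":0,"claw":1},{"dx":0.0535,"dy":0,"dz":0.003,"ax":5.8,"ay":0,"az":0,"claw":0.4},{"dx":0.0535,"dy":0,"dz":0.003,"ax":5.8,"ay":0,"az":0,"claw":-1},{"dx":0.0535,"dy":0,"dz":0.003,"ax":5.8,"ay":0,"az":0,"claw":-1},{"dx":0.0535,"dy":0,"dz":0.003,"ax":5.8,"ay":0,"az":0,"claw":-1},{"dx":0.0535,"dy":0,"dz":0.003,"ax":5.8,"ay":0,"az":0,"claw":-1},{"dx":0.0535,"dy":0,"dz":0.003,"ax":5.8,"ay":0,"az":0,"claw":-1},{"dx":0.0535,"dy":0,"dz":0.003,"ax":5.8,"ay":0,"az":0,"claw":-1}]' 15
python3 go.py .456 -.243 .074 -20.6
```

```text
time: 12.7
eef_pos: [0.4571, -0.2438, 0.0763]
ee_rot: [1.231, 1.57, -0.695]
wrist_force: [0.3, 0.5, 5.2]
opening: 0.591
t 12.70 pos [ 0.4571 -0.2438  0.0763] head -20.4 q6 -0.35 open 0.591 F [0.3 0.5 5.2] down [ 0.001 -0.001 -1.   ]
shift [ 0.0023 -0.0013 -0.0004] ax 0.2 (-> dheading)
```

```bash
python3 -m crank '[{"dx":0,"dy":0,"dz":0,"ax":0,"ay":0,"az":0,"claw":1},{"dx":0,"dy":0,"dz":0,"ax":0,"ay":0,"az":0,"claw":1},{"dx":0,"dy":0,"dz":0,"ax":-8,"ay":0,"az":0,"claw":1},{"dx":0,"dy":0,"dz":0,"ax":-16,"ay":0,"az":0,"claw":1},{"dx":0,"dy":0,"dz":0,"ax":-24,"ay":0,"az":0,"claw":1},{"dx":0,"dy":0,"dz":0,"ax":-32,"ay":0,"az":0,"claw":1},{"dx":0,"dy":0,"dz":0,"ax":-40,"ay":0,"az":0,"claw":1},{"dx":0,"dy":0,"dz":0,"ax":-48,"ay":0,"az":0,"claw":1},{"dx":0,"dy":0,"dz":0,"ax":-56,"ay":0,"az":0,"claw":1},{"dx":0,"dy":0,"dz":0,"ax":-64,"ay":0,"az":0,"claw":1}]'
python3 go.py .457 -.2438 .074 69.4
python3 - <<'E'
from h import *
from plant import robot
s=robot.get_image("scene")
crop(s,150,170,240,250,"pics/d2_s.png",6)
E
```

```text
time: 13.7
eef_pos: [0.4569, -0.2436, 0.0754]
ee_rot: [-3.031, 1.57, 2.449]
wrist_force: [0.3, -0.1, -0.5]
opening: 0.996
t 13.70 pos [ 0.4569 -0.2436  0.0754] head 44.0 q6 -1.47 open 0.996 F [ 0.3 -0.1 -0.5] down [-0.  0. -1.]
shift [ 0.0014 -0.0001  0.0003] ax -25.4 (-> dheading)
```

View pics/d2_s.png

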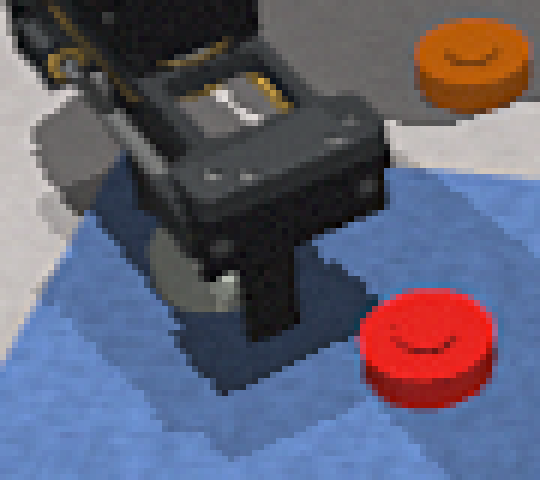

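```bash
python3 -m crank '[{"dx":0.001,"dy":0,"dz":0,"ax":-8,"ay":0,"az":0,"claw":1},{"dx":0.001,"dy":0,"dz":0,"ax":-16,"ay":0,"az":0,"claw":1},{"dx":0.001,"dy":0,"dz":0,"ax":-25.4,"ay":0,"az":0,"claw":1},{"dx":0.001,"dy":0,"dz":0,"ax":-25.4,"ay":0,"az":0,"claw":0.4},{"dx":0.001,"dy":0,"dz":0,"ax":-25.4,"ay":0,"az":0,"claw":-1},{"dx":0.001,"dy":0,"dz":0,"ax":-25.4,"ay":0,"az":0,"claw":-1},{"dx":0.001,"dy":0,"dz":0,"ax":-25.4,"ay":0,"az":0,"claw":-1},{"dx":0.001,"dy":0,"dz":0,"ax":-25.4,"ay":0,"az":0,"claw":-1},{"dx":0.001,"dy":0,"dz":0,"ax":-25.4,"ay":0,"az":0,"claw":-1},{"dx":0.001,"dy":0,"dz":0,"ax":-25.4,"ay":0,"az":0,"claw":-1}]' 25
python3 go.py .5579 .1414 .19 69.4
```

```text
time: 14.75
eef_pos: [0.457, -0.2436, 0.0747]
ee_rot: [1.286, 1.571, 0.92]
wrist_force: [-0.2, -0.6, 0.2]
opening: 0.591
t 14.75 pos [ 0.457  -0.2436  0.0747] head 69.0 q6 -1.91 open 0.591 F [-0.2 -0.6  0.2] down [ 0.  0. -1.]
shift [-0.1153  0.3956 -0.0437] ax -0.4 (-> dheading)
```

```bash
python3 -m crank '[{"dx":-0.02,"dy":0,"dz":0,"ax":0,"ay":0,"az":0,"claw":-1},{"dx":-0.06,"dy":0,"dz":0,"ax":0,"ay":0,"az":0,"claw":-1},{"dx":-0.1,"dy":0.02,"dz":0,"ax":0,"ay":0,"az":0,"claw":-1},{"dx":-0.115,"dy":0.06,"dz":-0.006,"ax":0,"ay":0,"az":0,"claw":-1},{"dx":-0.115,"dy":0.1,"dz":-0.011,"ax":0,"ay":0,"az":0,"claw":-1},{"dx":-0.115,"dy":0.14,"dz":-0.016,"ax":0,"ay":0,"az":0,"claw":-1},{"dx":-0.115,"dy":0.185,"dz":-0.021,"ax":0,"ay":0,"az":0,"claw":-1},{"dx":-0.115,"dy":0.23,"dz":-0.026,"ax":0,"ay":0,"az":0,"claw":-1},{"dx":-0.115,"dy":0.275,"dz":-0.031,"ax":0,"ay":0,"az":0,"claw":-1},{"dx":-0.115,"dy":0.3,"dz":-0.034,"ax":-0.4,"ay":0,"az":0,"claw":-1}]' 25
python3 go.py .5579 .1414 .19 69.4
```

```text
time: 15.75
eef_pos: [0.5323, 0.0519, 0.1893]
ee_rot: [2.713, 1.57, 2.357]
wrist_force: [0.7, -0.9, -3.4]
opening: 0.586
t 15.75 pos [0.5323 0.0519 0.1893] head 69.6 q6 -1.33 open 0.586 F [ 0.7 -0.9 -3.4] down [-0.001  0.001 -1.   ]
shift [-0.0006  0.0928 -0.0073] ax 0.2 (-> dheading)
```

```bash
python3 -m crank '[{"dx":0,"dy":0.04,"dz":-0.004,"ax":0,"ay":0,"az":0,"claw":-1},{"dx":0,"dy":0.08,"dz":-0.008,"ax":0,"ay":0,"az":0,"claw":-1},{"dx":0,"dy":0.0955,"dz":-0.009,"ax":0,"ay":0,"az":0,"claw":-1},{"dx":0.015,"dy":0.0955,"dz":-0.009,"ax":0,"ay":0,"az":0,"claw":-1},{"dx":0.035,"dy":0.0955,"dz":-0.009,"ax":0,"ay":0,"az":0,"claw":-1},{"dx":0.047,"dy":0.0955,"dz":-0.009,"ax":0,"ay":0,"az":0,"claw":-1},{"dx":0.05,"dy":0.0955,"dz":-0.009,"ax":0,"ay":0,"az":0,"claw":-1},{"dx":0.05,"dy":0.0955,"dz":-0.009,"ax":0,"ay":0,"az":0,"claw":-1},{"dx":0.05,"dy":0.0955,"dz":-0.009,"ax":0,"ay":0,"az":0,"claw":-1},{"dx":0.05,"dy":0.0955,"dz":-0.009,"ax":0,"ay":0,"az":0,"claw":-1}]' 10
python3 go.py .5579 .1414 .1127 69.4
python3 - <<'E'
from h import *
from plant import robot
s=robot.get_image("scene");s["img"]=np.clip(s["img"].astype(float)*1.7,0,255).astype(np.uint8)
crop(s,325,215,385,275,"pics/g5.png",10)
E
```

```text
time: 16.75
eef_pos: [0.5583, 0.141, 0.1405]
ee_rot: [0.41, 1.569, 0.051]
wrist_force: [0.0, 0.8, -2.6]
opening: 0.592
t 16.75 pos [0.5583 0.141  0.1405] head 69.4 q6 -1.16 open 0.592 F [ 0.   0.8 -2.6] down [ 0.002  0.    -1.   ]
shift [ 0.0278  0.0002 -0.0005] ax 0.0 (-> dheading)
```

View pics/g5.png

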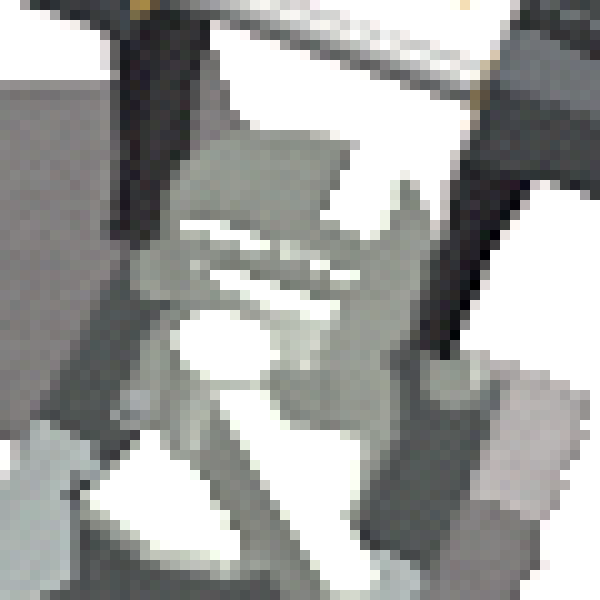

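Disc is level in the grip, over the ring (disc at about (295,220) in the crop). Lowering it slowly.

```bash
python3 -m crank '[{"dx":0.008,"dy":0,"dz":0,"ax":0,"ay":0,"az":0,"claw":-1},{"dx":0.014,"dy":0,"dz":0,"ax":0,"ay":0,"az":0,"claw":-1},{"dx":0.018,"dy":0,"dz":0,"ax":0,"ay":0,"az":0,"claw":-1},{"dx":0.02,"dy":0,"dz":0,"ax":0,"ay":0,"az":0,"claw":-1},{"dx":0.022,"dy":0,"dz":0,"ax":0,"ay":0,"az":0,"claw":-1},{"dx":0.024,"dy":0,"dz":0,"ax":0,"ay":0,"az":0,"claw":-1},{"dx":0.0255,"dy":0,"dz":0,"ax":0,"ay":0,"az":0,"claw":-1},{"dx":0.0265,"dy":0,"dz":0,"ax":0,"ay":0,"az":0,"claw":-1},{"dx":0.027,"dy":0,"dz":0,"ax":0,"ay":0,"az":0,"claw":-1},{"dx":0.027,"dy":0,"dz":0,"ax":0,"ay":0,"az":0,"claw":-1}]' 10
python3 go.py .5579 .1414 .1127 69.4
```

```text
time: 17.8
eef_pos: [0.5577, 0.1413, 0.1127]
ee_rot: [0.715, 1.571, 0.356]
wrist_force: [-0.1, -0.1, -3.2]
opening: 0.595
t 17.80 pos [0.5577 0.1413 0.1127] head 69.4 q6 -1.16 open 0.595 F [-0.1 -0.1 -3.2] down [ 0.  0. -1.]
shift [-0.      0.0002  0.0001] ax 0.0 (-> dheading)
```

```bash
python3 -m crank '[{"dx":0.0005,"dy":0,"dz":0,"ax":0,"ay":0,"az":0,"claw":-1},{"dx":0.001,"dy":0,"dz":0,"ax":0,"ay":0,"az":0,"claw":-1},{"dx":0.001,"dy":0,"dz":0,"ax":0,"ay":0,"az":0,"claw":-1},{"dx":0.001,"dy":0,"dz":0,"ax":0,"ay":0,"az":0,"claw":-1},{"dx":0.001,"dy":0,"dz":0,"ax":0,"ay":0,"az":0,"claw":0.5},{"dx":0.001,"dy":0,"dz":0,"ax":0,"ay":0,"az":0,"claw":0.5},{"dx":0.001,"dy":0,"dz":0,"ax":0,"ay":0,"az":0,"claw":0.5},{"dx":0.001,"dy":0,"dz":0,"ax":0,"ay":0,"az":0,"claw":0.5},{"dx":-0.03,"dy":0,"dz":0,"ax":0,"ay":0,"az":0,"claw":0.5},{"dx":-0.07,"dy":0,"dz":0,"ax":0,"ay":0,"az":0,"claw":0.5}]' 10
python3 go.py .5579 .1414 .2 69.4
python3 - <<'E'
from h import *
from plant import robot
s=robot.get_image("scene")
crop(s,305,215,385,315,"pics/g6.png",6)
E
```

```text
time: 18.8
eef_pos: [0.5563, 0.1411, 0.1816]
ee_rot: [-2.729, 1.565, -3.089]
wrist_force: [0.1, -0.6, 1.5]
opening: 0.749
t 18.80 pos [0.5563 0.1411 0.1816] head 69.4 q6 -1.16 open 0.749 F [ 0.1 -0.6  1.5] down [-0.005 -0.    -1.   ]
shift [-0.0185  0.0008  0.0013] ax 0.0 (-> dheading)
```

View pics/g6.png

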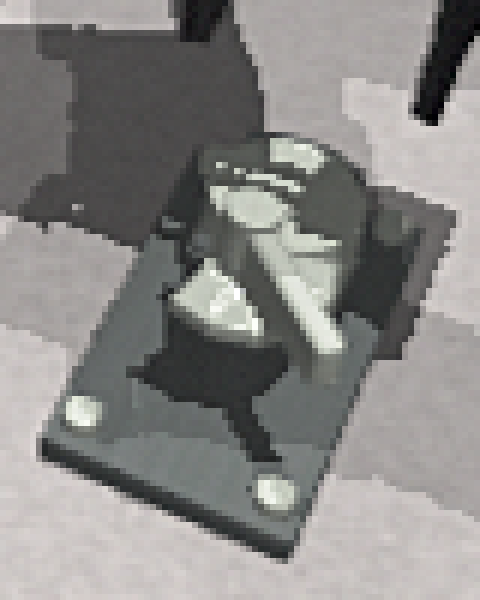

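```bash
python3 - <<'E'
from h import *
import pickle
t,s=pickle.load(open("im0.pkl","rb"))
from plant import robot
s=robot.get_image("scene")
a=ray(s,305+253/6-.5,215+205/6-.5,.088)[:2]
# wing top far edge corners: crop px
b=ray(s,305+331/6-.5,215+347/6-.5,.085)[:2]
d=b-a; print(a,b,np.linalg.norm(d),np.degrees(np.arctan2(d[1],d[0])))
E
python3 go.py .638 .1415 .19 111.8
```

```text
[0.59843661 0.12324063] [0.64946158 0.14422854] 0.05517281952255833 22.358652815206273
t 18.90 pos [0.5608 0.1415 0.1875] head 69.4 q6 -1.16 open 0.748 F [ 0.9 -0.6 -0.1] down [ 0.011  0.001 -1.   ]
shift [-0.0017  0.0271  0.0723] ax -42.4 (-> dheading)
```

```bash
python3 -m crank '[{"dx":-0.007,"dy":0.01,"dz":0.02,"ax":-8,"ay":0,"az":0,"claw":-0.4},{"dx":-0.007,"dy":0.02,"dz":0.05,"ax":-16,"ay":0,"az":0,"claw":-0.4},{"dx":-0.007,"dy":0.028,"dz":0.075,"ax":-24,"ay":0,"az":0,"claw":-0.4},{"dx":-0.007,"dy":0.028,"dz":0.075,"ax":-32,"ay":0,"az":0,"claw":-0.4},{"dx":-0.007,"dy":0.028,"dz":0.075,"ax":-40,"ay":0,"az":0,"claw":-0.4},{"dx":-0.007,"dy":0.028,"dz":0.075,"ax":-42.7,"ay":0,"az":0,"claw":-0.4},{"dx":-0.007,"dy":0.028,"dz":0.075,"ax":-42.7,"ay":0,"az":0,"claw":-0.4},{"dx":-0.007,"dy":0.028,"dz":0.075,"ax":-42.7,"ay":0,"az":0,"claw":-0.4},{"dx":-0.007,"dy":0.028,"dz":0.075,"ax":-42.7,"ay":0,"az":0,"claw":-0.4},{"dx":-0.007,"dy":0.028,"dz":0.075,"ax":-42.7,"ay":0,"az":0,"claw":-0.4}]' 10
python3 go.py .638 .1418 .14 112.2
python3 - <<'E'
from h import *
from plant import robot
s=robot.get_image("scene");t=robot.get_image("top")
crop(s,295,195,395,315,"pics/w1.png",5);crop(t,125,100,225,200,"pics/w1t.png",5)
E
```

```text
time: 19.9
eef_pos: [0.6377, 0.1411, 0.1896]
ee_rot: [2.568, 1.571, 2.954]
wrist_force: [-0.1, -0.4, 0.9]
opening: 0.298
t 19.90 pos [0.6377 0.1411 0.1896] head 112.1 q6 -1.91 open 0.298 F [-0.1 -0.4  0.9] down [-0.  0. -1.]
shift [0.0496 0.0005 0.0005] ax -0.1 (-> dheading)
```

View pics/w1.png

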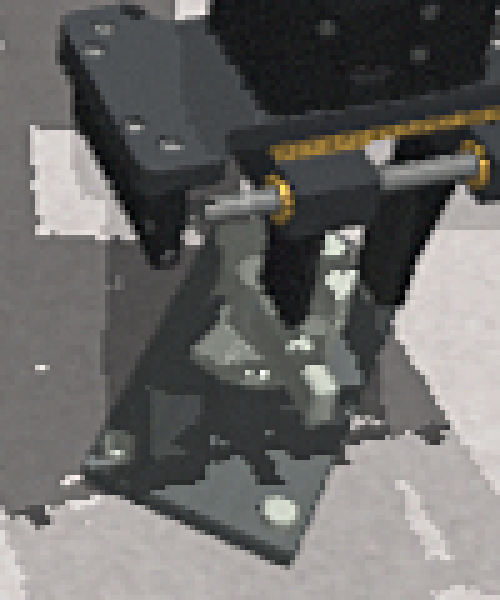

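View pics/w1t.png

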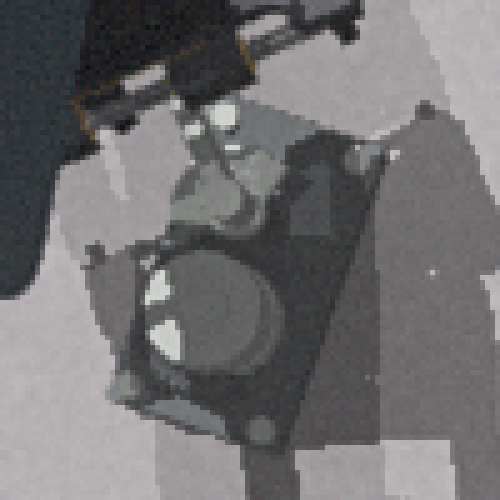

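Run:
```python
from h import *
from plant import robot
s=robot.get_image("scene")
for z in(.12,.085,.07):
    for w in(0,-1,1):
        p=np.array([.6377,.1411-.0034,z])+w*.013*np.array([np.cos(np.radians(112)),np.sin(np.radians(112)),0])
        u,v=proj(s,p); print(z,w,(np.array([u-295,v-195])+.5)*5)
```

```text
0.12 0 [321.06379913 293.58984585]
0.12 -1 [285.8531325 300.1490362]
0.12 1 [356.02835598 287.07650186]
0.085 0 [304.94924845 361.32276106]
0.085 -1 [270.86053414 367.89315119]
0.085 1 [338.80760433 354.79677111]
0.07 0 [298.36700164 388.98935715]
0.07 -1 [264.73757769 395.55975411]
0.07 1 [331.77235855 382.46273761]
```

```bash
python3 -m crank '[{"dx":0.01,"dy":0.001,"dz":0,"ax":0,"ay":0,"az":0,"claw":-0.4},{"dx":0.02,"dy":0.001,"dz":0,"ax":0,"ay":0,"az":0,"claw":-0.4},{"dx":0.027,"dy":0.001,"dz":0,"ax":0,"ay":0,"az":0,"claw":-0.4},{"dx":0.032,"dy":0.001,"dz":0,"ax":0,"ay":0,"az":0,"claw":-0.4},{"dx":0.037,"dy":0.001,"dz":0,"ax":0,"ay":0,"az":0,"claw":-0.4},{"dx":0.042,"dy":0.001,"dz":0,"ax":0,"ay":0,"az":0,"claw":-0.4},{"dx":0.046,"dy":0.001,"dz":0,"ax":0,"ay":0,"az":0,"claw":-0.4},{"dx":0.05,"dy":0.001,"dz":0,"ax":0,"ay":0,"az":0,"claw":-0.4},{"dx":0.05,"dy":0.001,"dz":0,"ax":0,"ay":0,"az":0,"claw":-0.4},{"dx":0.05,"dy":0.001,"dz":0,"ax":0,"ay":0,"az":0,"claw":-0.4}]' 10
python3 go.py .638 .1418 .14 112.2
python3 - <<'E'
from h import *
from plant import robot
s=robot.get_image("scene");t=robot.get_image("top")
s["img"]=np.clip(s["img"].astype(float)*1.5,0,255).astype(np.uint8)
crop(s,295,195,395,315,"pics/w2.png",5);crop(t,125,100,225,200,"pics/w2t.png",5)
E
```

```text
time: 21.05
eef_pos: [0.6374, 0.1421, 0.1397]
ee_rot: [-0.054, 1.571, 0.333]
wrist_force: [0.2, -0.1, -0.0]
opening: 0.299
t 21.05 pos [0.6374 0.1421 0.1397] head 112.1 q6 -1.91 open 0.299 F [ 0.2 -0.1 -0. ] down [ 0.  0. -1.]
shift [-0.0003 -0.0005  0.0004] ax -0.1 (-> dheading)
```

View pics/w2.png

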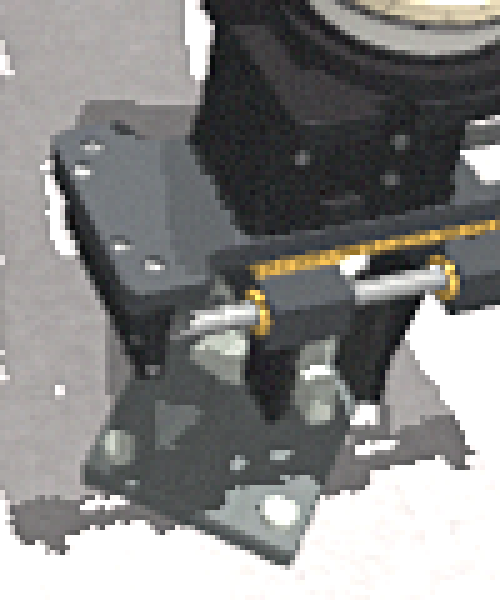

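View pics/w2t.png

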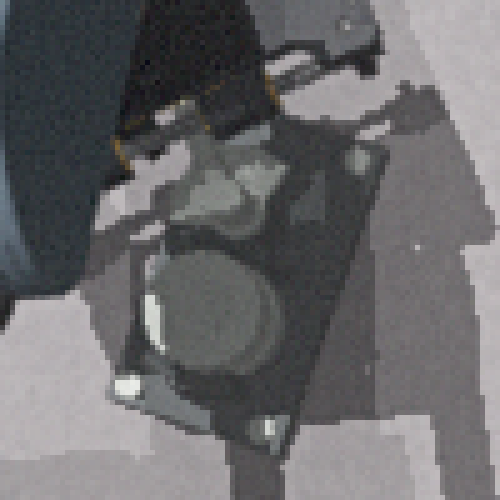

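```bash
python3 -m crank '[{"dx":0,"dy":-0.0058,"dz":-0.0004,"ax":7.6,"ay":0,"az":0,"claw":-0.63},{"dx":0,"dy":-0.0116,"dz":-0.0016,"ax":15.2,"ay":0,"az":0,"claw":-0.63},{"dx":0,"dy":-0.0171,"dz":-0.0036,"ax":22.8,"ay":0,"az":0,"claw":-0.63},{"dx":0,"dy":-0.0223,"dz":-0.0064,"ax":30.4,"ay":0,"az":0,"claw":-0.63},{"dx":0,"dy":-0.027,"dz":-0.0098,"ax":38,"ay":0,"az":0,"claw":-0.63},{"dx":0,"dy":-0.0312,"dz":-0.0139,"ax":45.6,"ay":0,"az":0,"claw":-0.63},{"dx":0,"dy":-0.0348,"dz":-0.0185,"ax":53.2,"ay":0,"az":0,"claw":-0.63},{"dx":0,"dy":-0.0377,"dz":-0.0236,"ax":60.8,"ay":0,"az":0,"claw":-0.63},{"dx":0,"dy":-0.0399,"dz":-0.029,"ax":68.4,"ay":0,"az":0,"claw":-0.63},{"dx":0,"dy":-0.0414,"dz":-0.0347,"ax":76,"ay":0,"az":0,"claw":-0.63}]' 10
cat > arc.py <<'E'
import sys,numpy as np
from scipy.spatial.transform import Rotation as R
from plant import robot
A=np.array([.599,.1259]); r=.0417
o=robot.observe(); M=R.from_euler("xyz",o["ee_rot"]).as_matrix()
p=o["eef_pos"][:2]-A; h=np.degrees(np.arctan2(M[1,1],M[0,1])); phi=np.degrees(np.arctan2(p[1],p[0]))
print("t %.2f r %.4f phi %.1f head-90 %.1f q6 %.2f F %s open %.3f z %.4f"%(o["time"],np.linalg.norm(p),phi,h-90,o["joint_pos"][5],o["wrist_force"].round(1),o["opening"],o["eef_pos"][2]))
phi=float(sys.argv[2]) if len(sys.argv)>2 else phi   # commanded phi
st=float(sys.argv[1]); a=np.radians(phi)
p0=A+r*np.array([np.cos(a),np.sin(a)])
for k in range(1,11):
    b=np.radians(phi-st*k); d=A+r*np.array([np.cos(b),np.sin(b)])-p0
    s=M.T@np.array([d[0],d[1],0]); print(k,"dy %.4f dz %.4f"%(s[1],s[2]))
E
python3 arc.py 8 -57.1
```

```text
time: 22.15
eef_pos: [0.6226, 0.0904, 0.1406]
ee_rot: [0.956, 1.565, 0.01]
wrist_force: [1.7, 0.5, -0.7]
opening: 0.187
t 22.15 r 0.0426 phi -56.3 head-90 -54.2 q6 -0.66 F [ 1.7  0.5 -0.7] open 0.187 z 0.1406
1 dy -0.0058 dz -0.0007
2 dy -0.0114 dz -0.0022
3 dy -0.0168 dz -0.0045
4 dy -0.0217 dz -0.0074
5 dy -0.0263 dz -0.0111
6 dy -0.0302 dz -0.0154
7 dy -0.0336 dz -0.0201
8 dy -0.0362 dz -0.0253
9 dy -0.0381 dz -0.0308
10 dy -0.0393 dz -0.0365
```

```bash
python3 -m crank '[{"dx":0,"dy":-0.0058,"dz":-0.0007,"ax":7.6,"ay":0,"az":0,"claw":-0.63},{"dx":0,"dy":-0.0114,"dz":-0.0022,"ax":15.2,"ay":0,"az":0,"claw":-0.63},{"dx":0,"dy":-0.0168,"dz":-0.0045,"ax":22.8,"ay":0,"az":0,"claw":-0.63},{"dx":0,"dy":-0.0217,"dz":-0.0074,"ax":30.4,"ay":0,"az":0,"claw":-0.63},{"dx":0,"dy":-0.0263,"dz":-0.0111,"ax":38,"ay":0,"az":0,"claw":-0.63},{"dx":0,"dy":-0.0302,"dz":-0.0154,"ax":45.6,"ay":0,"az":0,"claw":-0.63},{"dx":0,"dy":-0.0336,"dz":-0.0201,"ax":53.2,"ay":0,"az":0,"claw":-0.63},{"dx":0,"dy":-0.0362,"dz":-0.0253,"ax":60.8,"ay":0,"az":0,"claw":-0.63},{"dx":0,"dy":-0.0381,"dz":-0.0308,"ax":68.4,"ay":0,"az":0,"claw":-0.63},{"dx":0,"dy":-0.0393,"dz":-0.0365,"ax":76,"ay":0,"az":0,"claw":-0.63}]' 10
python3 arc.py 8 -137.1
python3 - <<'E'
from h import *
from plant import robot
s=robot.get_image("scene");t=robot.get_image("top")
s["img"]=np.clip(s["img"].astype(float)*1.5,0,255).astype(np.uint8)
crop(s,295,195,395,315,"pics/w3.png",5);crop(t,125,100,225,200,"pics/w3t.png",5)
E
```

```text
time: 23.15
eef_pos: [0.5692, 0.096, 0.1406]
ee_rot: [1.939, 1.566, -0.333]
wrist_force: [1.1, -2.8, -0.1]
opening: 0.184
t 23.15 r 0.0422 phi -134.9 head-90 -130.2 q6 0.68 F [ 1.1 -2.8 -0.1] open 0.184 z 0.1406
1 dy -0.0057 dz -0.0011
2 dy -0.0112 dz -0.0030
3 dy -0.0164 dz -0.0056
4 dy -0.0212 dz -0.0090
5 dy -0.0254 dz -0.0129
6 dy -0.0291 dz -0.0174
7 dy -0.0321 dz -0.0224
8 dy -0.0344 dz -0.0278
9 dy -0.0359 dz -0.0334
10 dy -0.0366 dz -0.0392
```

View pics/w3.png

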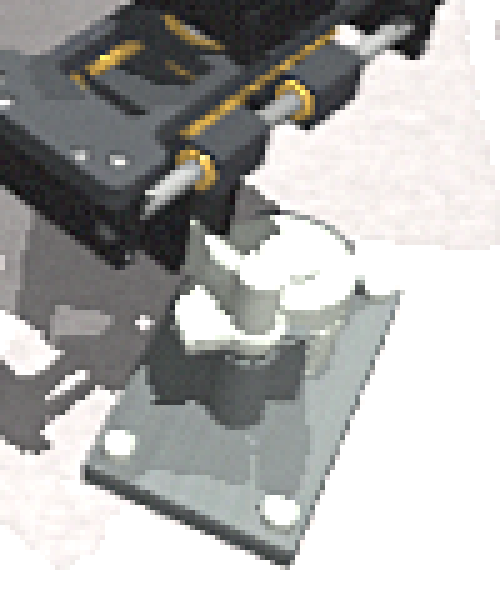

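View pics/w3t.png

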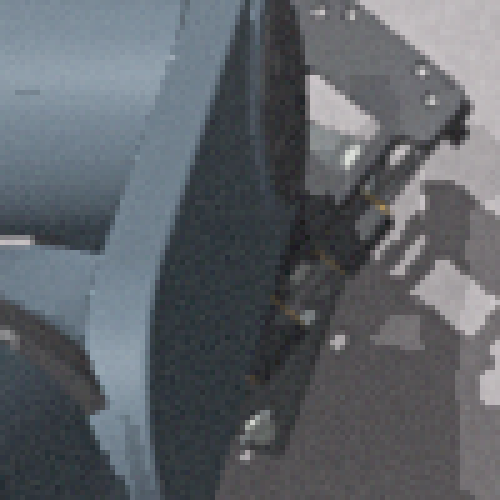

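The scene view shows the wing held between the fingers and pointing back-left from the hub (265,255 in the crop), and the stack undisturbed. Continuing.

```bash
python3 -m crank '[{"dx":0,"dy":-0.0057,"dz":-0.0011,"ax":7.6,"ay":0,"az":0,"claw":-0.63},{"dx":0,"dy":-0.0112,"dz":-0.003,"ax":15.2,"ay":0,"az":0,"claw":-0.63},{"dx":0,"dy":-0.0164,"dz":-0.0056,"ax":22.8,"ay":0,"az":0,"claw":-0.63},{"dx":0,"dy":-0.0212,"dz":-0.009,"ax":30.4,"ay":0,"az":0,"claw":-0.63},{"dx":0,"dy":-0.0254,"dz":-0.0129,"ax":38,"ay":0,"az":0,"claw":-0.63},{"dx":0,"dy":-0.0291,"dz":-0.0174,"ax":45.6,"ay":0,"az":0,"claw":-0.63},{"dx":0,"dy":-0.0321,"dz":-0.0224,"ax":53.2,"ay":0,"az":0,"claw":-0.63},{"dx":0,"dy":-0.0344,"dz":-0.0278,"ax":60.8,"ay":0,"az":0,"claw":-0.63},{"dx":0,"dy":-0.0359,"dz":-0.0334,"ax":68.4,"ay":0,"az":0,"claw":-0.63},{"dx":0,"dy":-0.0366,"dz":-0.0392,"ax":76,"ay":0,"az":0,"claw":-0.63}]' 10
python3 arc.py 4 -217.1
```

```text
time: 24.25
eef_pos: [0.5648, 0.15, 0.14]
ee_rot: [1.937, 1.57, -1.658]
wrist_force: [-0.4, -2.4, -0.3]
opening: 0.185
t 24.25 r 0.0418 phi 144.8 head-90 -206.0 q6 2.09 F [-0.4 -2.4 -0.3] open 0.185 z 0.1400
1 dy -0.0028 dz -0.0007
2 dy -0.0056 dz -0.0015
3 dy -0.0083 dz -0.0026
4 dy -0.0110 dz -0.0038
5 dy -0.0135 dz -0.0052
6 dy -0.0159 dz -0.0068
7 dy -0.0183 dz -0.0086
8 dy -0.0205 dz -0.0105
9 dy -0.0225 dz -0.0125
10 dy -0.0244 dz -0.0148
```

```bash
python3 -m crank '[{"dx":0,"dy":-0.0028,"dz":-0.0007,"ax":3.6,"ay":0,"az":0,"claw":-0.63},{"dx":0,"dy":-0.0056,"dz":-0.0015,"ax":7.2,"ay":0,"az":0,"claw":-0.63},{"dx":0,"dy":-0.0083,"dz":-0.0026,"ax":10.8,"ay":0,"az":0,"claw":-0.63},{"dx":0,"dy":-0.011,"dz":-0.0038,"ax":14.4,"ay":0,"az":0,"claw":-0.63},{"dx":0,"dy":-0.0135,"dz":-0.0052,"ax":18,"ay":0,"az":0,"claw":-0.63},{"dx":0,"dy":-0.0159,"dz":-0.0068,"ax":21.6,"ay":0,"az":0,"claw":-0.63},{"dx":0,"dy":-0.0183,"dz":-0.0086,"ax":25.2,"ay":0,"az":0,"claw":-0.63},{"dx":0,"dy":-0.0205,"dz":-0.0105,"ax":28,"ay":0,"az":0,"claw":-0.63},{"dx":0,"dy":-0.0205,"dz":-0.0105,"ax":28,"ay":0,"az":0,"claw":-0.63},{"dx":0,"dy":-0.0205,"dz":-0.0105,"ax":28,"ay":0,"az":0,"claw":-0.63}]' 10
python3 arc.py 2 -249.1
python3 - <<'E'
from h import *
from plant import robot
s=robot.get_image("scene");t=robot.get_image("top")
s["img"]=np.clip(s["img"].astype(float)*1.5,0,255).astype(np.uint8)
crop(s,295,195,395,315,"pics/w4.png",5);crop(t,125,100,225,200,"pics/w4t.png",5)
E
```

```text
time: 25.25
eef_pos: [0.5824, 0.1643, 0.1396]
ee_rot: [0.984, 1.569, -3.095]
wrist_force: [-2.4, -0.4, 1.1]
opening: 0.183
t 25.25 r 0.0418 phi 113.4 head-90 -233.7 q6 2.60 F [-2.4 -0.4  1.1] open 0.183 z 0.1396
1 dy -0.0014 dz -0.0004
2 dy -0.0028 dz -0.0009
3 dy -0.0041 dz -0.0014
4 dy -0.0055 dz -0.0019
5 dy -0.0068 dz -0.0025
6 dy -0.0081 dz -0.0032
7 dy -0.0094 dz -0.0039
8 dy -0.0107 dz -0.0046
9 dy -0.0119 dz -0.0054
10 dy -0.0131 dz -0.0062
```

View pics/w4.png

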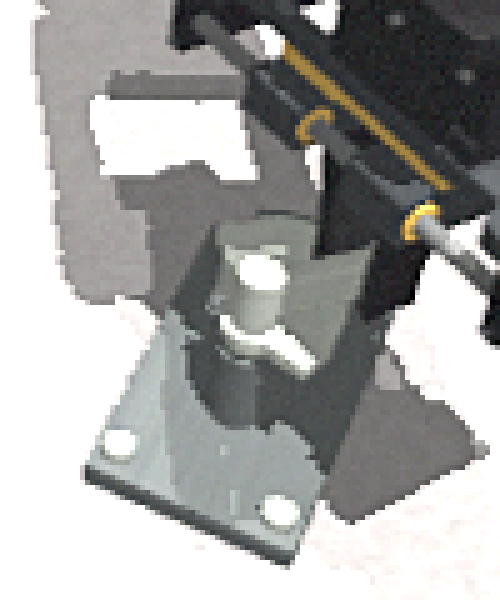

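```bash
python3 -m crank '[{"dx":0,"dy":-0.0014,"dz":-0.0004,"ax":1,"ay":0,"az":0,"claw":-0.63},{"dx":0,"dy":-0.0028,"dz":-0.0009,"ax":2,"ay":0,"az":0,"claw":-0.63},{"dx":0,"dy":-0.0034,"dz":-0.0011,"ax":3,"ay":0,"az":0,"claw":-0.63},{"dx":0,"dy":-0.0041,"dz":-0.0014,"ax":4,"ay":0,"az":0,"claw":-0.63},{"dx":0,"dy":-0.0041,"dz":-0.0014,"ax":5,"ay":0,"az":0,"claw":-0.63},{"dx":0,"dy":-0.0041,"dz":-0.0014,"ax":5,"ay":0,"az":0,"claw":-0.63},{"dx":0,"dy":-0.0041,"dz":-0.0014,"ax":5,"ay":0,"az":0,"claw":-0.63},{"dx":0,"dy":-0.0041,"dz":-0.0014,"ax":5,"ay":0,"az":0,"claw":-0.63},{"dx":0,"dy":-0.0041,"dz":-0.0014,"ax":5,"ay":0,"az":0,"claw":-0.63},{"dx":0,"dy":-0.0041,"dz":-0.0014,"ax":5,"ay":0,"az":0,"claw":-0.63}]' 10
python3 arc.py 2 -255.1
```

```text
time: 26.35
eef_pos: [0.5841, 0.1645, 0.1395]
ee_rot: [1.331, 1.562, -2.837]
wrist_force: [-7.0, -3.9, 5.9]
opening: 0.187
t 26.35 r 0.0414 phi 111.1 head-90 -238.8 q6 2.69 F [-7.  -3.9  5.9] open 0.187 z 0.1395
1 dy -0.0014 dz -0.0004
2 dy -0.0028 dz -0.0009
3 dy -0.0041 dz -0.0014
4 dy -0.0055 dz -0.0020
5 dy -0.0068 dz -0.0026
6 dy -0.0081 dz -0.0033
7 dy -0.0093 dz -0.0040
8 dy -0.0106 dz -0.0048
9 dy -0.0118 dz -0.0056
10 dy -0.0130 dz -0.0064
```

```bash
python3 -m crank '[{"dx":0,"dy":-0.001,"dz":-0.0003,"ax":0,"ay":0,"az":0,"claw":-0.63},{"dx":0,"dy":-0.002,"dz":-0.0005,"ax":0,"ay":0,"az":0,"claw":-0.63},{"dx":0,"dy":-0.002,"dz":-0.0005,"ax":0,"ay":0,"az":0,"claw":-0.63},{"dx":0,"dy":-0.002,"dz":-0.0005,"ax":0,"ay":0,"az":0,"claw":-0.63},{"dx":0,"dy":-0.002,"dz":-0.0005,"ax":0,"ay":0,"az":0,"claw":-0.63},{"dx":0,"dy":-0.002,"dz":-0.0005,"ax":0,"ay":0,"az":0,"claw":-0.63},{"dx":0,"dy":-0.002,"dz":-0.0005,"ax":0,"ay":0,"az":0,"claw":-0.63},{"dx":0,"dy":-0.002,"dz":-0.0005,"ax":0,"ay":0,"az":0,"claw":-0.63},{"dx":0,"dy":-0.002,"dz":-0.0005,"ax":0,"ay":0,"az":0,"claw":-0.63},{"dx":0,"dy":-0.002,"dz":-0.0005,"ax":0,"ay":0,"az":0,"claw":-0.63}]' 10
python3 arc.py -8 -258
python3 - <<'E'
from h import *
from plant import robot
s=robot.get_image("scene");t=robot.get_image("top")
s["img"]=np.clip(s["img"].astype(float)*1.5,0,255).astype(np.uint8)
crop(s,295,195,395,315,"pics/w5.png",5);crop(t,125,100,225,200,"pics/w5t.png",5)
E
```

```text
time: 27.35
eef_pos: [0.5845, 0.1646, 0.1394]
ee_rot: [1.318, 1.558, -2.85]
wrist_force: [-10.1, -6.8, 9.3]
opening: 0.189
t 27.35 r 0.0413 phi 110.6 head-90 -238.8 q6 2.69 F [-10.1  -6.8   9.3] open 0.189 z 0.1394
1 dy 0.0056 dz 0.0015
2 dy 0.0114 dz 0.0023
3 dy 0.0172 dz 0.0022
4 dy 0.0230 dz 0.0013
5 dy 0.0285 dz -0.0004
6 dy 0.0338 dz -0.0028
7 dy 0.0387 dz -0.0060
8 dy 0.0431 dz -0.0098
9 dy 0.0469 dz -0.0142
10 dy 0.0501 dz -0.0190
```

View pics/w5.png

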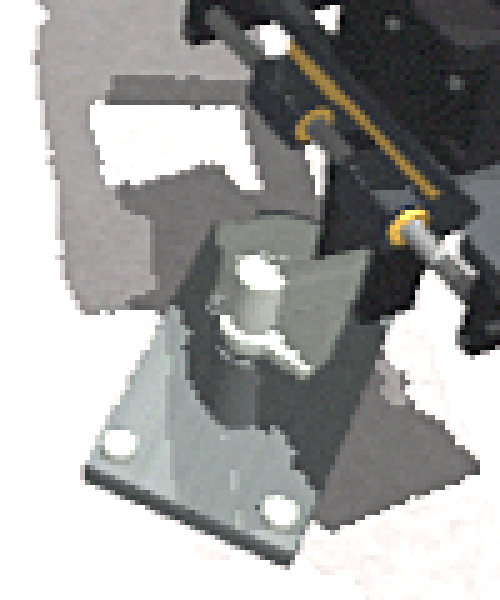

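View pics/w5t.png

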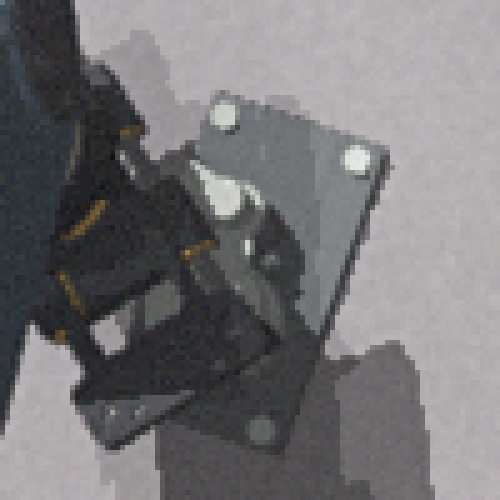

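```bash
python3 -m crank '[{"dx":0,"dy":0.0056,"dz":0.0015,"ax":-4,"ay":0,"az":0,"claw":-0.63},{"dx":0,"dy":0.0114,"dz":0.0023,"ax":-11,"ay":0,"az":0,"claw":-0.63},{"dx":0,"dy":0.0172,"dz":0.0022,"ax":-19,"ay":0,"az":0,"claw":-0.63},{"dx":0,"dy":0.023,"dz":0.0013,"ax":-27,"ay":0,"az":0,"claw":-0.63},{"dx":0,"dy":0.0285,"dz":-0.0004,"ax":-35,"ay":0,"az":0,"claw":-0.63},{"dx":0,"dy":0.0338,"dz":-0.0028,"ax":-43,"ay":0,"az":0,"claw":-0.63},{"dx":0,"dy":0.0387,"dz":-0.006,"ax":-50,"ay":0,"az":0,"claw":-0.63},{"dx":0,"dy":0.0431,"dz":-0.0098,"ax":-57,"ay":0,"az":0,"claw":-0.63},{"dx":0,"dy":0.0469,"dz":-0.0142,"ax":-64,"ay":0,"az":0,"claw":-0.63},{"dx":0,"dy":0.0501,"dz":-0.019,"ax":-70,"ay":0,"az":0,"claw":-0.63}]' 10
python3 arc.py -4 -178
```

```text
time: 28.45
eef_pos: [0.5563, 0.1247, 0.1397]
ee_rot: [-2.393, 1.569, 0.947]
wrist_force: [-1.7, 1.9, 1.0]
opening: 0.187
t 28.45 r 0.0427 phi -178.3 head-90 -168.6 q6 1.39 F [-1.7  1.9  1. ] open 0.187 z 0.1397
1 dy 0.0029 dz 0.0004
2 dy 0.0058 dz 0.0005
3 dy 0.0087 dz 0.0005
4 dy 0.0116 dz 0.0003
5 dy 0.0145 dz -0.0002
6 dy 0.0173 dz -0.0008
7 dy 0.0201 dz -0.0016
8 dy 0.0228 dz -0.0027
9 dy 0.0255 dz -0.0039
10 dy 0.0280 dz -0.0053
```

```bash
python3 -m crank '[{"dx":0,"dy":0.0029,"dz":0.0004,"ax":-3,"ay":0,"az":0,"claw":-0.63},{"dx":0,"dy":0.0058,"dz":0.0005,"ax":-6,"ay":0,"az":0,"claw":-0.63},{"dx":0,"dy":0.0087,"dz":0.0005,"ax":-9,"ay":0,"az":0,"claw":-0.63},{"dx":0,"dy":0.0116,"dz":0.0003,"ax":-12,"ay":0,"az":0,"claw":-0.63},{"dx":0,"dy":0.0145,"dz":-0.0002,"ax":-14,"ay":0,"az":0,"claw":-0.63},{"dx":0,"dy":0.0173,"dz":-0.0008,"ax":-16,"ay":0,"az":0,"claw":-0.63},{"dx":0,"dy":0.0195,"dz":-0.0014,"ax":-18,"ay":0,"az":0,"claw":-0.63},{"dx":0,"dy":0.0195,"dz":-0.0014,"ax":-18,"ay":0,"az":0,"claw":-0.63},{"dx":0,"dy":0.0195,"dz":-0.0014,"ax":-18,"ay":0,"az":0,"claw":-0.63},{"dx":0,"dy":0.0195,"dz":-0.0014,"ax":-18,"ay":0,"az":0,"claw":-0.63}]' 10
python3 arc.py -4 -151 | head -1
python3 - <<'E'
from h import *
from plant import robot
s=robot.get_image("scene");t=robot.get_image("top")
s["img"]=np.clip(s["img"].astype(float)*1.5,0,255).astype(np.uint8)
crop(s,295,195,395,315,"pics/w6.png",5);crop(t,125,100,225,200,"pics/w6t.png",5)
E
```

```text
time: 29.45
eef_pos: [0.5615, 0.1054, 0.1397]
ee_rot: [2.902, 1.57, 0.269]
wrist_force: [-0.6, 0.8, -0.3]
opening: 0.187
t 29.45 r 0.0427 phi -151.3 head-90 -150.9 q6 1.05 F [-0.6  0.8 -0.3] open 0.187 z 0.1397
```

View pics/w6.png

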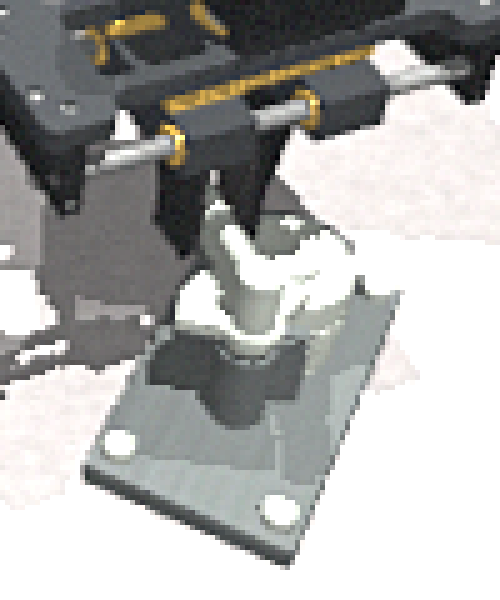

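```bash
python3 -m crank '[{"dx":0,"dy":0,"dz":0,"ax":0,"ay":0,"az":0,"claw":-0.3},{"dx":0,"dy":0,"dz":0,"ax":0,"ay":0,"az":0,"claw":-0.3},{"dx":0,"dy":0,"dz":0,"ax":0,"ay":0,"az":0,"claw":-0.3},{"dx":-0.02,"dy":0,"dz":0,"ax":0,"ay":0,"az":0,"claw":-0.3},{"dx":-0.05,"dy":0,"dz":0,"ax":0,"ay":0,"az":0,"claw":-0.3},{"dx":-0.09,"dy":0,"dz":0,"ax":0,"ay":0,"az":0,"claw":-0.3},{"dx":-0.13,"dy":0,"dz":0,"ax":0,"ay":0,"az":0,"claw":-0.3},{"dx":-0.16,"dy":0,"dz":0,"ax":0,"ay":0,"az":0,"claw":-0.3},{"dx":-0.16,"dy":0,"dz":0,"ax":0,"ay":0,"az":0,"claw":-0.3},{"dx":-0.16,"dy":0,"dz":0,"ax":0,"ay":0,"az":0,"claw":-0.3}]' 10
python3 go.py .35 -.35 .3 -60.9
```

```text
time: 30.55
eef_pos: [0.5611, 0.1051, 0.3003]
ee_rot: [2.546, 1.569, -0.087]
wrist_force: [-0.5, 0.5, 0.3]
opening: 0.346
t 30.55 pos [0.5611 0.1051 0.3003] head -60.9 q6 1.05 open 0.346 F [-0.5  0.5  0.3] down [ 0.001 -0.    -1.   ]
shift [0.     0.2948 0.406 ] ax 0.0 (-> dheading)
```

```bash
python3 -m crank '[{"dx":0,"dy":0.03,"dz":0.04,"ax":0,"ay":0,"az":0,"claw":-0.3},{"dx":0,"dy":0.06,"dz":0.08,"ax":0,"ay":0,"az":0,"claw":-0.3},{"dx":0,"dy":0.09,"dz":0.12,"ax":0,"ay":0,"az":0,"claw":-0.3},{"dx":0,"dy":0.12,"dz":0.16,"ax":0,"ay":0,"az":0,"claw":-0.3},{"dx":0,"dy":0.15,"dz":0.2,"ax":0,"ay":0,"az":0,"claw":-0.3},{"dx":0,"dy":0.18,"dz":0.24,"ax":0,"ay":0,"az":0,"claw":-0.3},{"dx":0,"dy":0.21,"dz":0.28,"ax":0,"ay":0,"az":0,"claw":-0.3},{"dx":0,"dy":0.24,"dz":0.32,"ax":0,"ay":0,"az":0,"claw":-0.3},{"dx":0,"dy":0.27,"dz":0.36,"ax":0,"ay":0,"az":0,"claw":-0.3},{"dx":0,"dy":0.295,"dz":0.406,"ax":0,"ay":0,"az":0,"claw":-0.3}]' 10
python3 - <<'E'
from h import *
from plant import robot
import pickle
s=robot.get_image("scene");t=robot.get_image("top");pickle.dump((t,s),open("im9.pkl","wb"))
crop(s,305,215,385,315,"pics/f_s.png",6);crop(t,125,100,225,200,"pics/f_t.png",6)
cv2.imwrite("pics/ftop.png",t["img"][:,:,::-1])
E
```

```text
time: 31.55
eef_pos: [0.3501, -0.3496, 0.2979]
ee_rot: [-1.575, 1.568, 2.075]
wrist_force: [0.8, -0.4, -0.1]
opening: 0.353
```

View pics/f_s.png

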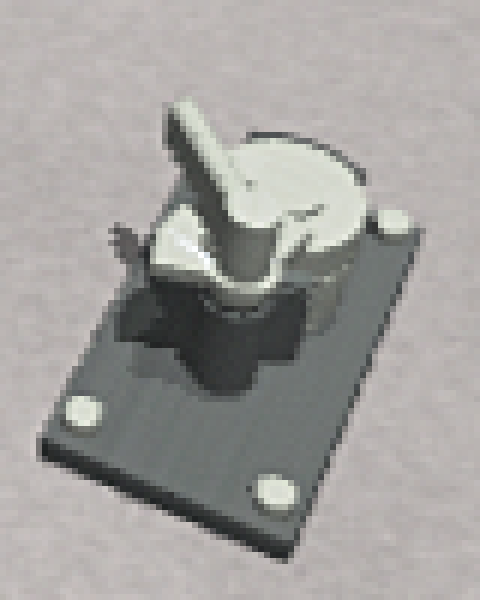

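View pics/f_t.png

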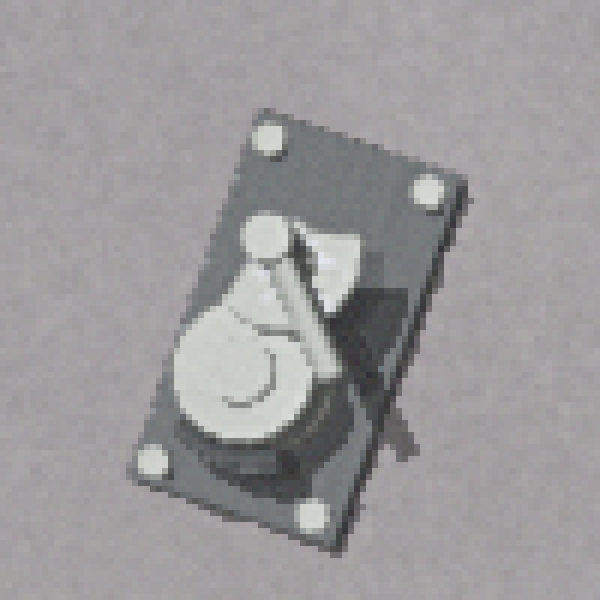

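View pics/ftop.png

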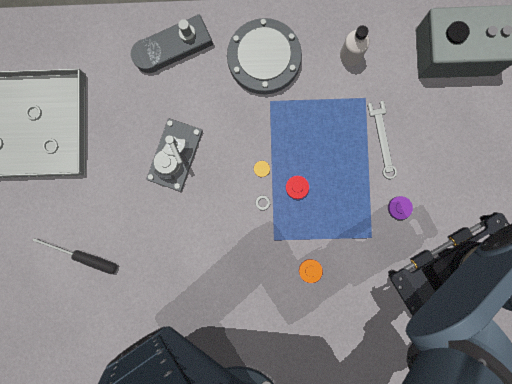

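Run:
```python
from h import *
import pickle
t,s=pickle.load(open("im9.pkl","rb"))
yaw=-20.6
a=ray(t,125+267/6-.5,100+238/6-.5,.088)[:2]; b=ray(t,125+330/6-.5,100+374/6-.5,.085)[:2]
d=b-a; w=np.degrees(np.arctan2(d[1],d[0])); v=np.radians((50-(w-yaw))%360); print("top",w,np.linalg.norm(d),v)
a=ray(s,305+253/6-.5,215+207/6-.5,.088)[:2]; b=ray(s,305+184/6-.5,215+103/6-.5,.085)[:2]
d=b-a; w=np.degrees(np.arctan2(d[1],d[0])); v=np.radians((50-(w-yaw))%360); print("scene",w,np.linalg.norm(d),v)
print("disc top",ray(t,125+246/6-.5,100+371/6-.5,.054)[:2], "boss",ray(t,125+246/6-.5,100+375/6-.5,.057)[:2])
print("disc scene (raw, +~3.4mm y)",ray(s,305+304/6-.5,215+192/6-.5,.054)[:2])
```

```text
top -156.56475519216974 0.0525436749247919 3.2456972707685825
scene -156.67060348220576 0.05102230016553568 3.247544671937317
disc top [0.55703318 0.14110255] boss [0.55510829 0.14039148]
disc scene (raw, +~3.4mm y) [0.556447   0.14609733]
```

Run:
```python
from m import *
t,s=pickle.load(open("im9.pkl","rb")); t0,s0=pickle.load(open("im0.pkl","rb"))
c=blob(t,(150,130,190,178),lambda im:im.min(2)>160)[0]
k=c[(c[:,1]>156)&(c[:,0]<174)]; print("top arc",circ(t,k,.054),len(k))
c=blob(s,(340,232,372,262),lambda im:im.min(2)>165)[0]
k=c[(c[:,1]<250)&((c[:,0]>352))&(c[:,0]<371)]; print("scene arc",circ(s,k,.054),len(k))
c=blob(s0,(335,242,372,266),lambda im:im.min(2)>150)[0]; k=c[c[:,0]>355]; print("scene die arc",circ(s0,k,.026),len(k))
from plant import robot; print(robot.observe()["time"])
```

```text
top arc (array([0.55740949, 0.14229779]), np.float64(0.024388037763682032)) 29
scene arc (array([0.53448665, 0.16461592]), np.float64(0.024989788165444362)) 21
scene die arc (array([0.55902761, 0.13953187]), np.float64(0.02454133982367569)) 20
31.65
```

Run:
```python
from m import *
t,s=pickle.load(open("im9.pkl","rb"))
c=blob(s,(335,232,367,268),lambda im:im.min(2)>165)[0]
k=c[(c[:,1]<254)&(c[:,0]>345)&(c[:,0]<366)]; k=np.array([p for p in k if not(p[1]>244 and p[0]<362)]);print(k.tolist()); print("scene arc",circ(s,k,.054),len(k))
```

```text
[[364, 253], [364, 252], [365, 251], [365, 250], [365, 246], [364, 246], [363, 245], [363, 244], [362, 243], [361, 242], [360, 241], [359, 241], [358, 240], [357, 240], [356, 239], [355, 239], [354, 239], [353, 239], [352, 238], [351, 238], [350, 238], [349, 238], [348, 238], [347, 239], [346, 239], [346, 236], [347, 235], [348, 236], [349, 236], [350, 236], [351, 236], [352, 236], [353, 236], [354, 236], [355, 237], [356, 237], [357, 237], [358, 238], [359, 238], [360, 239], [361, 239], [362, 240], [363, 241], [364, 241], [365, 242], [365, 232], [364, 232], [363, 232], [362, 232], [361, 232], [360, 232], [359, 232], [358, 232], [357, 232], [356, 232], [355, 232], [354, 232], [353, 232], [352, 232], [351, 232], [350, 232], [349, 232], [348, 232], [347, 232], [346, 232]]
scene arc (array([0.53563758, 0.15285466]), np.float64(0.019682515403633895)) 65
```

Run:
```python
from m import *
t,s=pickle.load(open("im9.pkl","rb"))
k=np.array([[364,252],[365,251],[365,250],[365,246],[364,246],[363,245],[363,244],[362,243],[361,242],[360,241],[359,241],[358,240],[357,240],[356,239],[355,239],[354,239],[353,239],[352,238],[351,238],[350,238],[349,238],[348,238],[347,239]])
print(circ(s,k,.054))
```

```text
(array([0.55873034, 0.14024095]), np.float64(0.024702511256189497))
```

Run:
```python
from plant import robot
print(robot.observe()["time"],abs(robot.observe()["qd"]).max()); print(robot.job_done())
```

```text
31.65 0.08940442335784582
the job is handed in; nothing more can be done
None
```

The spacer and the disc are stacked in the nest, and the thumbscrew was bottomed, then backed off about a quarter turn. I handed the job in at about 31.7 s; no verdict is reported.

**How it went:** I centred each part with two squeezes at right angles and set it down before letting go. The fingers, loosely either side of the wing, turned it to the stop. Force there rose to about 12 N sideways, with the arm no longer advancing. I then backed off, opened the fingers and lifted clear.

**Last checks:**
- **Thumbscrew:** it reads 3.25 rad in both views, against an allowed 3.009 to 3.449.
- **Disc position:** its top is within about 1.5 mm of the die body as first seen, in both the top and scene views. The scene camera reads about 3.4 mm low in y, so I compared positions within one view only.
- **Disc seating:** it looks flat in the pictures, but I did not measure its tilt. No contact force showed at the height where I expected it to touch, so I lowered it 1 mm further and released it without reading the force again.
- **Spacer:** it looked seated between the jaws before the disc went on; I did not measure its position afterwards.
- **Other parts:** the blank, washer and look-alikes appear where they started, and the arm is well clear of everything.

**Checks that failed:** two circle fits of the disc in the scene view picked up background. I redid the fit with only the rim points.

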